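# Release a push-fit line tube with the release fork and store it

### The job

Set the release fork on the push-fit fitting, slot round the tube and heel on its rest, let go so that its weight holds the collet ring down, and pull the tube straight up and out while the ring is down. Put the tube on the sloping rest and let go, then take it again another way and feed it into the storage tube until the tube already in there is pushed to the closed end and the two butt, leaving the last one's tail standing out of the mouth. Leave the fork on the fitting holding the ring down; do not drop the tube onto the worktop or knock the beaker over.

Things in the scene. Friction and masses are not known exactly. Their poses are not given: they have to be found in the camera images.
- fitting: fixed push-fit fitting: base plate with a round steel socket, 52 mm wide, top at z 50 mm, round an upright 30 mm bore whose floor is at z 10 mm. Origin on the worktop under the bore axis, z up; the heel rest lies along local +y. Four sprung teeth in the bore (z 21 to 28 mm) stand over the tube's lower collar and hold it; they draw back as the collet ring goes down
- collet (a joint): travel of the collet ring: 0 = up (teeth closed), 0.008 m = fully down (teeth open, tube free; its top is then 57 mm above the worktop, level with the heel rest). A spring returns it; about 2.6 N holds it fully down
- collet_top (a point): centre of the top of the collet ring, a grey ring of 64 mm outer and 31 mm inner diameter round the tube on top of the fitting; 65 mm above the worktop when up
- line_tube: the tube to be released: rigid steel tube 120 mm long, shaft 18 mm diameter, with a grey collar 26 mm in diameter and 10 mm long at each end; both ends are alike. Origin at its centre, local z along the tube; 0.12 kg. It starts upright in the fitting, lower end on the bore floor, centre 70 mm above the worktop
- fork: loose steel release fork, 0.9 kg, lying flat: bar 185 mm long (local y), 70 mm wide (x), 16 mm thick, with an upright black handle. Origin on the underside below the handle, within 5 mm of the centre of mass; z up. Two prongs point along local -y to y = -103 mm, the slot between them 40 mm wide, closed at y = -52 mm; the other end, y = +46 to +82 mm, is the heel
- fork_slot (a point): point of the slot that belongs on the bore axis, on the fork's underside, 72 mm from the fork's origin along its local -y. In place the fork's axes point as the fitting's, prongs on the ring, heel on the heel rest, tube up through the slot; the fork can be lowered over the standing tube
- fork_handle (a point): middle of the fork's handle, 40 mm above the fork's underside. The handle is 20 mm (local x) by 28 mm (y) and reaches from 16 to 64 mm above the underside
- rest: fixed white plastic sloping rest: a trough 31 mm wide inside; a tube in it lies in the local y-z plane and falls at 45 degrees towards local -y, its lower end against a stop. Origin on the worktop, z up
- rest_seat (a point): where the tube's centre lies when it is on the sloping rest against the stop, 78 mm above the worktop. The trough's walls reach along the tube from its lower end up to this point and up to 3 mm above the tube's axis; its floor reaches 10 mm further under the tube; the rest of the tube stands free
- magazine: fixed storage tube: square aluminium tube lying along local y, inside 32 x 32 mm, slot along its top. Origin on the worktop under the rim of its mouth, which faces local +y and has a small flare reaching 10 mm further; inner floor at z 29 mm, bore axis at z 45 mm; closed end at local y = -195 mm. Fully home the inner tube's centre is at y = -135 mm, the outer's at -15 mm, 45 mm of it outside
- stored_tube: a tube like line_tube, lying loose in the storage tube, some way short of the closed end. Origin at its centre, local z along the tube; its axis lies 42 mm above the worktop
- beaker: bystander: small glass beaker, 48 mm wide, 60 mm tall, standing on the worktop; origin under its middle, z up. To be left standing
- heel_rest (a point): top of the heel rest, a block 44 mm (x) by 26 mm (y) with a rubber top 57 mm above the worktop, 140 mm from the bore axis along the fitting's local +y
There are look-alikes about, which are no part of the job. Leave any purple or red look-alike of the line_tube alone.

How it is judged:
By the outcome, as a careful person would: the job done as asked, in the order asked, and still so for the second after the job is handed in, with the robot touching nothing.
It also fails if it takes over 64 s, if anything falls off the work surface, if the arm or the gripper's body presses on something with over 40 N, if the wrist force passes 120 N, or if a joint passes its speed limit or range.

### The arm

A 6-joint arm with a two-finger parallel gripper is mounted at the origin on a cart in front of the work surface, level with it; the furniture and walls round the work are solid. World frame = base frame: x ahead of the robot, y to its left, z up, the work surface at z = 0. Lengths are in m, angles in rad, forces in N, time in s.
With the tool pointing down it reaches from about 0.35 to 0.925 m from the base axis. Payload 6.4 kg.
Tool frame: the origin (TCP) lies midway between the tips of the shut fingers; the grasp point (between the pads) lies 19 mm behind it (hold_point_z is the z of the grasp point in the tool frame, in m); z points along the fingers, y is the line along which they close (so a half turn about z gives the same grasp; the last joint's range is limited). The gripper opens to 94 mm and grips with 3 to 60 N. Pads are 16 mm wide; open, the fingers measure 119 mm over their backs; the gripper's body (75 mm by 177 mm) begins 78 mm behind the grasp point.
Start: joints at [1.015, 0.245, 1.558, -0, 1.339, -0.174], TCP at [0.242, 0.603, 0.205] pointing down, gripper open.
Joint ranges: [-3.13, 3.13], [-1.02, 2.26], [0.13, 2.54], [-0.95, 4.09], [0.21, 2.88], [-2.74, 2.74]. Speed limits (rad/s): [2.57, 2.57, 3.14, 3.14, 3.14, 3.14].

### API

Orientations are given as a unit quaternion [w, x, y, z].
In Python, from cell import * gives the robot as it stands.
- The arm moves only by the shell command python3 -m handwheel 'ROWS' [FORCE]. ROWS is a JSON object of lists of equal length, an entry for each row: "fingers": the opening, from 0 (shut) to 1 (fully open); "travel": the shift along the tool's x, y, z in cm, a list of three; "yaw": the turn about the tool's z in units of 6 degrees (1.0 is 6 degrees). A call has 1 to 5 rows; each row shifts and turns the commanded pose from where the row before left it, along the tool's axes as they then stand; what a row does not reach is not made up. A row lasts 1/10 s, in which the tool goes at most 50 mm and 8.59 degrees, less where a joint would pass 70% of its speed; a pose out of reach is approached as far as the arm can. A call with a gripper value outside its range is refused whole. The fingers move at their own pace and stop on an object; FORCE is the grip in N (left out, the last holds). Time passes only in rows, so rows that do not move let the fingers close. It gives the time, the measured TCP pose, the force, the opening and the grip force at its end, in the units of the state.
- sense(): the state, without advancing time (a new reading comes with each control period).
- grab_frame(name): name is "scene" or "side" or "wrist"; returns the picture (400x640x3 uint8, blue, green, red); there is no depth.
- camera_model(name): a dict with "K" (3x3 intrinsics, pixels), "R" (3x3) and "t" (3): a world point X has camera coordinates R X + t. Camera axes: x right, y down, z forward; pixel columns grow to the right and rows downward; lengths in m; the calibration is good to about 2 mm. A picture is of the moment at which its call begins: read the wrist's pose just before it. camera_model takes no time and is no camera call; for the wrist camera it gives the pose at the moment of the call.
- close_job(): hands the job in; it is judged then, once.
The state is a dict: "t": time; "qpos": joint angles; "qvel": joint speeds; "tau": joint torques, N m; "tool_pos": TCP position; "tcp_rot": TCP orientation; "ft_force": force on the tool from outside, world axes, zero at the start; "torque": the same for the moment, N m; "opening": finger opening in m; "grasp_force": force on a finger pad.
Only numpy, scipy, OpenCV 4.12 (cv2) and the standard library are available. Lean on these libraries where they do the work, as an engineer would, in place of code of your own. Each camera call takes 0.05 s, during which the arm holds its last target. There are 200 camera calls.

## Working session

There is one attempt and no reset: what is moved stays moved. The work goes in short steps, Python scripts to look and compute and a shell command to move; the robot and the scene stay as the last step left them, time stands still between calls to the robot, and variables do not carry over. Pictures are saved under pics/ and viewed, at most 10 in all, crops included, and the job is handed in when it is done.

```bash
ls; mkdir -p pics
python3 - <<'E'
from cell import *
import cv2,numpy as np
print(sense())
for n in("scene","side"):
    m=camera_model(n);print(n,m)
    cv2.imwrite(f"pics/{n}0.png",grab_frame(n))
E
```

```text
pics
{'t': 0.0, 'qpos': array([ 1.01491306e+00,  2.45800492e-01,  1.55900382e+00, -2.76344398e-05,
        1.33868359e+00, -1.74111788e-01]), 'qvel': array([-3.78725120e-04,  1.12934220e-03,  1.45692580e-03, -1.52482438e-03,
        3.76608388e-04, -8.32925646e-05]), 'tau': array([ 1.05756221e-04, -4.15833271e+01, -3.14604878e+01,  6.84965006e-02,
        3.31799244e-02, -5.99828309e-05]), 'tool_pos': array([0.24185575, 0.60268501, 0.20435952]), 'tcp_rot': array([-3.25694958e-04,  1.89725402e-01,  9.81836735e-01, -8.90001483e-04]), 'ft_force': array([-0.47550061,  0.55875648,  0.21204858]), 'torque': array([0.03557007, 0.06062735, 0.03447943]), 'grasp_force': 0.0, 'opening': 0.09397055048542902}
scene {'K': array([[399.43132   ,   0.        , 321.74864786],
       [  0.        , 399.43132   , 205.11106184],
       [  0.        ,   0.        ,   1.        ]]), 'R': array([[ 0.42644178, -0.90443604, -0.01195256],
       [-0.6714266 , -0.30766808, -0.67418594],
       [ 0.60608063,  0.29552632, -0.73846493]]), 't': array([-0.22999791,  0.36457729,  0.90220466])}
side {'K': array([[438.18892954,   0.        , 318.5917877 ],
       [  0.        , 438.18892954, 202.88678779],
       [  0.        ,   0.        ,   1.        ]]), 'R': array([[ 0.99839682,  0.05527998, -0.01216166],
       [ 0.0289367 , -0.68315318, -0.72970158],
       [-0.04864617,  0.72817983, -0.68365758]]), 't': array([-0.477961  ,  0.04208838,  1.10832647])}
```

View pics/scene0.png

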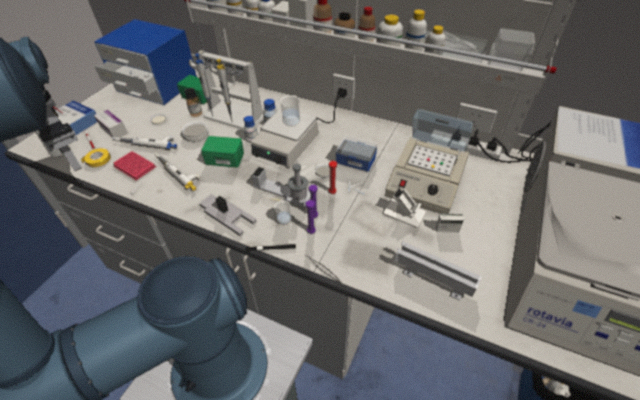

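View pics/side0.png

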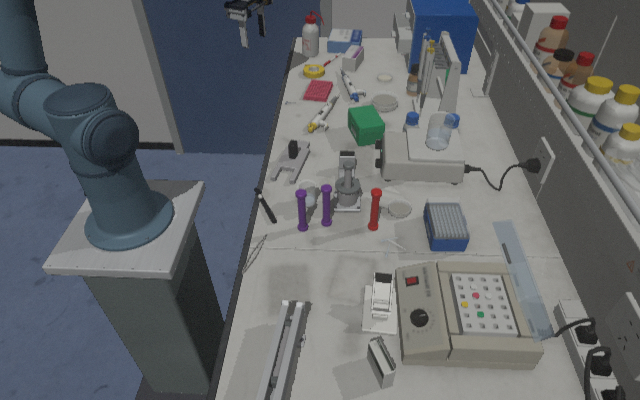

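The scene view shows the fork near (225,212), the fitting (297,190), the beaker (283,212), purple tubes (312,210), a red one (333,177), the rest (405,205) and the magazine (435,268). The side view shows the fork (293,158), fitting (348,188), rest (380,302) and magazine (288,345). I'll zoom in on both.

```bash
cat > h.py <<'E'
from cell import *
import cv2,numpy as np
from scipy.spatial.transform import Rotation as Ro
def ray(n,p,m=None):
    m=m or camera_model(n); d=m["R"].T@np.linalg.inv(m["K"])@np.array([p[0],p[1],1.]); return -m["R"].T@m["t"],d
def onz(n,p,z,m=None):
    c,d=ray(n,p,m); return c+d*(z-c[2])/d[2]
def proj(n,X,m=None):
    m=m or camera_model(n); x=m["K"]@(m["R"]@np.array(X,float)+m["t"]); return x[:2]/x[2]
def tri(p,q,a="scene",b="side"):
    c1,d1=ray(a,p);c2,d2=ray(b,q)
    s=np.linalg.lstsq(np.c_[d1,-d2],c2-c1,rcond=None)[0]; A=c1+s[0]*d1;B=c2+s[1]*d2
    return (A+B)/2,np.linalg.norm(A-B)
def crop(im,x0,y0,w,h,k):
    o=cv2.resize(im[y0:y0+h,x0:x0+w],None,fx=k,fy=k,interpolation=cv2.INTER_CUBIC)
    for x in range(-(-x0//20)*20,x0+w,20): cv2.putText(o,str(x),((x-x0)*k,8),0,.3,(0,0,255)); cv2.line(o,((x-x0)*k,10),((x-x0)*k,16),(0,0,255))
    for y in range(-(-y0//20)*20,y0+h,20): cv2.putText(o,str(y),(0,(y-y0)*k),0,.3,(0,0,255)); cv2.line(o,(18,(y-y0)*k),(24,(y-y0)*k),(0,0,255))
    return o
E
python3 - <<'E'
from h import *
a=cv2.imread("pics/scene0.png");b=cv2.imread("pics/side0.png")
A=np.vstack([crop(a,190,150,160,100,5)[:, :800],crop(a,380,170,160,20,5)[:0]])
cv2.imwrite("pics/c1.png",np.vstack([crop(a,190,152,160,100,4),crop(a,360,175,160,48,4)[:0]]) if 0 else np.hstack([crop(a,195,155,133,100,3),crop(b,262,130,133,100,3)]))
L=np.hstack([crop(a,190,155,100,75,4),crop(a,250,155,100,75,4)])
R=np.hstack([crop(b,260,130,100,75,4),crop(b,290,150,100,75,4)])
cv2.imwrite("pics/c1.png",np.vstack([L,R]))
L=np.hstack([crop(a,375,170,100,60,4),crop(a,380,230,100,75,4)[:240]])
R=np.hstack([crop(b,255,290,100,90,4)[:360],crop(b,340,265,100,90,4)])
cv2.imwrite("pics/c2.png",np.vstack([L,R]))
E
```

```text
(no output)
```

View pics/c1.png

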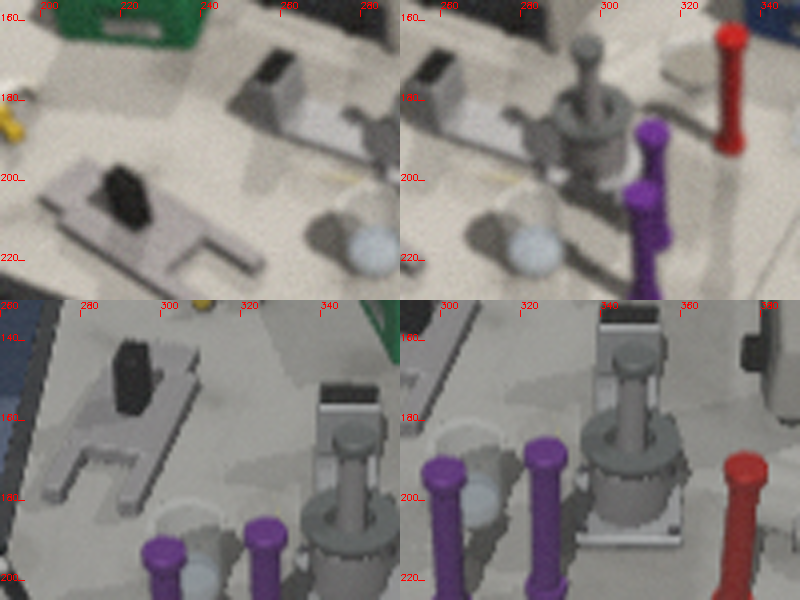

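View pics/c2.png

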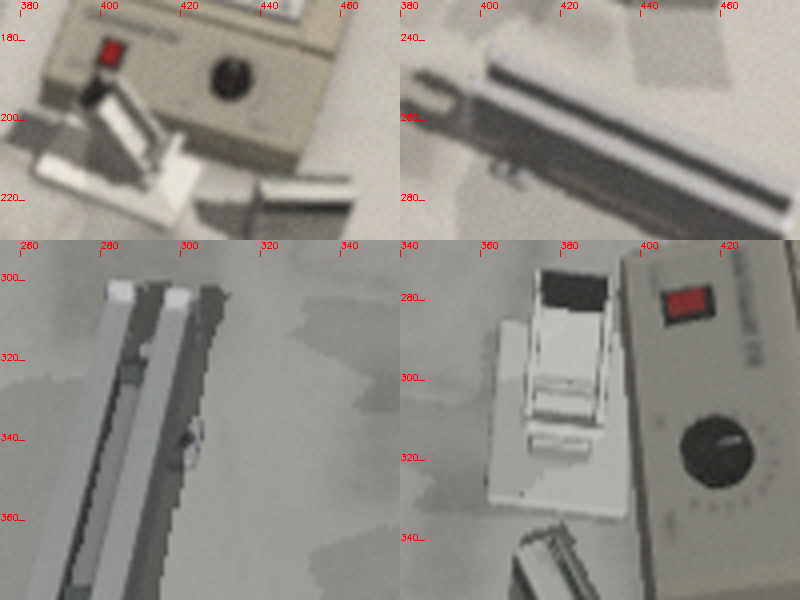

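Run:
```python
from h import *
np.set_printoptions(precision=4,suppress=True)
print("tubetop",tri((296.75,166.5),(348.75,163)),onz("scene",(296.75,165.5),.13),onz("side",(348.75,162),.13))
print("ring",onz("scene",(298,181.7),.065),onz("side",(347.75,185),.065))
print("heelrest",onz("scene",(259.2,171.7),.057),onz("side",(347.4,153),.057))
print("fork prong tips top(side)",[onz("side",p,.016) for p in((272,179),(291,181))],"heel corners",[onz("side",p,.016) for p in((309,142),)])
print("handle top", onz("side",(292.5,141.5),.064), "scene",onz("scene",(220,198),.064),"h mid", tri((222,205),(293,154)))
print("slot corners", [onz("side",p,.016) for p in((279,167.5),(294,168.8))])
print("mag mouth strips",[onz("side",p,.064) for p in((281.5,300),(289,300.5),(296,302),(303,303))])
print("mag far",[onz("side",p,.064) for p in((262,380),(271.5,380),(281,380),(289,380))])
print("stored collar",[onz("side",p,.05) for p in((287.5,322),(274.5,377))])
print("rest black top",tri((397,195),(383.5,277)),"base corners z~.006",[onz("side",p,.005) for p in((360.5,331),(395,334.5),(364.5,286))])
```

```text
tubetop (array([0.547 , 0.0835, 0.129 ]), np.float64(0.006079566892554163)) [0.5464 0.082  0.13  ] [0.5483 0.0906 0.13  ]
ring [0.5458 0.0817 0.065 ] [0.5481 0.0809 0.065 ]
heelrest [0.5422 0.2175 0.057 ] [0.5464 0.2249 0.057 ]
fork prong tips top(side) [array([0.3433, 0.1543, 0.016 ]), array([0.3959, 0.148 , 0.016 ])] heel corners [array([0.4317, 0.3307, 0.016 ])]
handle top [0.3911 0.2636 0.064 ] scene [0.3913 0.2584 0.064 ] h mid (array([0.3925, 0.2594, 0.0272]), np.float64(0.0068778864285057644))
slot corners [array([0.3563, 0.2049, 0.016 ]), array([0.399 , 0.2008, 0.016 ])]
mag mouth strips [array([ 0.422, -0.265,  0.064]), array([ 0.4367, -0.2654,  0.064 ]), array([ 0.4506, -0.2682,  0.064 ]), array([ 0.4643, -0.2698,  0.064 ])]
mag far [array([ 0.4079, -0.4246,  0.064 ]), array([ 0.4238, -0.4239,  0.064 ]), array([ 0.4398, -0.4231,  0.064 ]), array([ 0.4532, -0.4224,  0.064 ])]
stored collar [array([ 0.4371, -0.3041,  0.05  ]), array([ 0.4262, -0.412 ,  0.05  ])]
rest black top (array([ 0.6205, -0.2047,  0.0647]), np.float64(0.006802665240398356)) base corners z~.006 [array([ 0.5778, -0.2898,  0.005 ]), array([ 0.6452, -0.2942,  0.005 ]), array([ 0.5879, -0.1811,  0.005 ])]
```

The crops show the fitting's tube top at scene (297,166) and side (349,162), and the heel rest's black top at (259,172) and (347,153). They also show the fork handle and the stored tube seen through the slot, with its collars at side (287,322) and (274,377). The rest has its high end at side (383,272) and its stop near (380,315). Next I'll work out the shifts and go over the fork.

```bash
cat >> h.py <<'E'
np.set_printoptions(precision=4,suppress=True)
def go(x=None,y=None,z=None,ang=None):
    "needed shift in tool axes (cm) from measured pose; yaw (units) to put tool y at world angle ang deg (mod 180)"
    s=sense(); q=s["tcp_rot"]; R=Ro.from_quat([q[1],q[2],q[3],q[0]]).as_matrix(); p=s["tool_pos"]
    t=np.array([v if v is not None else p[i] for i,v in enumerate((x,y,z))])
    a=np.degrees(np.arctan2(R[1,1],R[0,1]))
    print("pos",p,"toolY deg %.2f"%a,"t %.2f"%s["t"],"q6 %.2f"%s["qpos"][5],"travel cm",R.T@(t-p)*100,end=" ")
    if ang is not None:
        d=(a-ang+90)%180-90; print("yaw units %.2f"%(d/6))
    else: print()
E
python3 - <<'E'
from h import *
go(.39,.24,.33,-10.5)
print(tri((310.5,203),(301,192)),tri((313,188),(326.5,187.5)),"red",tri((333,164),(376.5,191)),"beaker",onz("side",(308,200),.03),onz("scene",(283,212),.0))
E
```

```text
pos [0.2419 0.6028 0.2045] toolY deg 68.13 t 0.10 q6 -0.17 travel cm [-27.2576 -28.1666 -12.5115] yaw units 13.10
(array([ 0.4401, -0.0141,  0.1199]), np.float64(0.0037498008172569715)) (array([0.497 , 0.0065, 0.1171]), np.float64(0.004542740374637512)) red (array([ 0.6107, -0.0037,  0.1189]), np.float64(0.005674371936695642)) beaker [0.449  0.0593 0.03  ] [0.4676 0.0964 0.    ]
```

```bash
H="python3 -m handwheel"
python3 -m handwheel '{"fingers":[1,1,1,1,1],"travel":[[-2.7,-2.8,-1.3],[-2.7,-2.8,-1.3],[-2.7,-2.8,-1.3],[-2.7,-2.8,-1.3],[-2.7,-2.8,-1.3]],"yaw":[0,0,0,0,0]}' 50
python3 -m handwheel '{"fingers":[1,1,1,1,1],"travel":[[-2.7,-2.8,-1.2],[-2.7,-2.8,-1.2],[-2.7,-2.8,-1.2],[-2.7,-2.8,-1.2],[-2.7,-2.8,-1.2]],"yaw":[0,0,0,0,0]}'
python3 -m handwheel '{"fingers":[1,1,1,1,1],"travel":[[0,0,0],[0,0,0],[0,0,0],[0,0,0],[0,0,0]],"yaw":[1.3,1.3,1.3,1.3,1.3]}'
python3 -m handwheel '{"fingers":[1,1,1,1,1],"travel":[[0,0,0],[0,0,0],[0,0,0],[0,0,0],[0,0,0]],"yaw":[1.3,1.3,1.3,1.3,1.4]}'
python3 - <<'E'
from h import *
go(.39,.24,.33,-10.5)
m=camera_model("wrist"); im=grab_frame("wrist"); cv2.imwrite("pics/w1.png",im)
import pickle; pickle.dump(m,open("w1.pkl","wb")); print(m)
E
```

```text
t: 0.6
tool_pos: [0.3153, 0.4214, 0.2704]
tcp_rot: [-0.0, 0.19, 0.982, -0.0]
ft_force: [0.9, -0.0, -0.4]
opening: 0.0939
grasp_force: 0.0
t: 1.1
tool_pos: [0.3885, 0.2412, 0.3306]
tcp_rot: [-0.0, 0.19, 0.982, -0.0]
ft_force: [1.0, -0.1, 0.3]
opening: 0.0934
grasp_force: 0.0
t: 1.6
tool_pos: [0.3882, 0.2426, 0.33]
tcp_rot: [-0.0, 0.509, 0.861, -0.0]
ft_force: [0.4, -1.2, -0.1]
opening: 0.0937
grasp_force: 0.0
t: 2.1
tool_pos: [0.3882, 0.2427, 0.3299]
tcp_rot: [-0.0, 0.771, 0.637, -0.0]
ft_force: [0.4, 0.2, 0.1]
opening: 0.094
grasp_force: 0.0
pos [0.3882 0.2427 0.3299] toolY deg -10.81 t 2.10 q6 0.50 travel cm [-0.229   0.2306 -0.0053] yaw units -0.05
{'K': array([[300.6993,   0.    , 323.1455],
       [  0.    , 300.6993, 197.6461],
       [  0.    ,   0.    ,   1.    ]]), 'R': array([[ 0.9821, -0.1884,  0.0003],
       [-0.1816, -0.9466,  0.2664],
       [-0.0499, -0.2617, -0.9639]]), 't': array([-0.3358,  0.2387,  0.5935])}
```

View pics/w1.png

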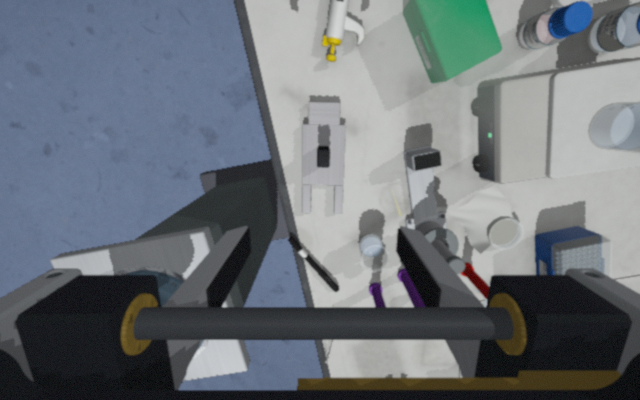

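The wrist view shows the fork nearly aligned with the image: heel at (324,98), handle (323,155), prong tips (306,213) and (337,213). The heel rest's black top is at (427,160), the ring near (440,237) and the beaker at (371,245).

Run:
```python
from h import *
import pickle; m=pickle.load(open("w1.pkl","rb")); im=cv2.imread("pics/w1.png"); g=cv2.cvtColor(im,6)
def cont(x0,y0,x1,y1,lo,hi):
    k=cv2.inRange(g[y0:y1,x0:x1],lo,hi); cs,_=cv2.findContours(k,0,1); c=max(cs,key=cv2.contourArea)+np.array([x0,y0]); return c
print("grey fork rows:",[ (y,list(g[y,292:356:2])) for y in (130,195)])
for nm,b,z in (("handle",(310,140,336,172),.064),("heelrest",(408,145,445,172),.057)):
    c=cont(*b,0,60); r=cv2.minAreaRect(c); bp=cv2.boxPoints(r); print(nm,cv2.boundingRect(c),r); print(np.array([onz("wrist",p,z,m) for p in bp]))
    M=cv2.moments(c); print("cen",onz("wrist",(M["m10"]/M["m00"],M["m01"]/M["m00"]),z,m))
P=lambda p,z:onz("wrist",p,z,m)
for p in((304,125),(344,125),(301.5,210),(342.5,210),(306,213.5),(337,213.5),(324,97)): print(p,P(p,.016))
print("cam",-m["R"].T@m["t"])
```

```text
grey fork rows: [(130, [np.uint8(193), np.uint8(184), np.uint8(181), np.uint8(177), np.uint8(175), np.uint8(158), np.uint8(167), np.uint8(169), np.uint8(170), np.uint8(170), np.uint8(171), np.uint8(171), np.uint8(169), np.uint8(119), np.uint8(100), np.uint8(101), np.uint8(102), np.uint8(103), np.uint8(103), np.uint8(141), np.uint8(171), np.uint8(171), np.uint8(169), np.uint8(172), np.uint8(171), np.uint8(168), np.uint8(167), np.uint8(175), np.uint8(176), np.uint8(173), np.uint8(172), np.uint8(172)]), (195, [np.uint8(195), np.uint8(184), np.uint8(180), np.uint8(179), np.uint8(177), np.uint8(159), np.uint8(177), np.uint8(178), np.uint8(178), np.uint8(165), np.uint8(188), np.uint8(194), np.uint8(194), np.uint8(194), np.uint8(193), np.uint8(196), np.uint8(191), np.uint8(180), np.uint8(179), np.uint8(180), np.uint8(176), np.uint8(146), np.uint8(176), np.uint8(178), np.uint8(176), np.uint8(171), np.uint8(193), np.uint8(198), np.uint8(196), np.uint8(197), np.uint8(196), np.uint8(197)])]
handle (318, 146, 11, 20) ((323.0, 155.5), (19.0, 10.0), 90.0)
[[0.3872 0.2758 0.064 ]
 [0.4015 0.2731 0.064 ]
 [0.3964 0.2455 0.064 ]
 [0.3818 0.2483 0.064 ]]
cen [0.3916 0.2608 0.064 ]
heelrest (415, 152, 25, 17) ((427.0293884277344, 160.38235473632812), (12.473502159118652, 24.838539123535156), 77.47119140625)
[[0.5247 0.2321 0.057 ]
 [0.5612 0.2333 0.057 ]
 [0.5636 0.2142 0.057 ]
 [0.5267 0.2129 0.057 ]]
cen [0.5443 0.2232 0.057 ]
(304, 125) [0.37  0.308 0.016]
(344, 125) [0.4326 0.296  0.016 ]
(301.5, 210) [0.3366 0.1697 0.016 ]
(342.5, 210) [0.4058 0.1564 0.016 ]
(306, 213.5) [0.3429 0.162  0.016 ]
(337, 213.5) [0.3954 0.152  0.016 ]
(324, 97) [0.4092 0.3436 0.016 ]
cam [0.4028 0.3181 0.5086]
```

Run:
```python
from h import *
go(.391,.260,.026,-12)
```

```text
pos [0.3882 0.2427 0.33  ] toolY deg -11.03 t 2.15 q6 0.50 travel cm [ 1.7648 -0.0311 30.3965] yaw units 0.16
```

```bash
python3 -m handwheel '{"fingers":[1,1,1,1,1],"travel":[[1.76,0,3],[0,0,4.5],[0,0,4.5],[0,0,4.5],[0,0,4.5]],"yaw":[0.16,0,0,0,0]}' 50
python3 -m handwheel '{"fingers":[1,1,0.6,0.2,0],"travel":[[0,0,4.5],[0,0,4.9],[0,0,0],[0,0,0],[0,0,0]],"yaw":[0,0,0,0,0]}' 50
python3 -m handwheel '{"fingers":[0,0,0,0,0],"travel":[[0,0,0],[0,0,0],[0,0,0],[0,0,0],[0,0,0]],"yaw":[0,0,0,0,0]}' 50
```

```text
t: 2.65
tool_pos: [0.3912, 0.26, 0.1187]
tcp_rot: [0.0, 0.773, 0.634, 0.0]
ft_force: [0.5, -0.2, -0.6]
opening: 0.0944
grasp_force: 0.0
t: 3.15
tool_pos: [0.3939, 0.261, 0.0294]
tcp_rot: [0.001, 0.774, 0.633, 0.003]
ft_force: [-0.1, -0.1, -0.4]
opening: 0.0736
grasp_force: 0.0
t: 3.65
tool_pos: [0.3917, 0.2601, 0.0267]
tcp_rot: [0.0, 0.774, 0.633, 0.0]
ft_force: [-0.2, -0.1, -0.3]
opening: 0.0339
grasp_force: 0.0
```

```bash
python3 -m handwheel '{"fingers":[0,0,0,0,0],"travel":[[0,0,0],[0,0,0],[0,0,0],[0,0,0],[0,0,0]],"yaw":[0,0,0,0,0]}' 50
python3 -m handwheel '{"fingers":[0,0,0,0,0],"travel":[[0,0,-1],[0,0,-3],[0,0,-4.5],[0,0,-4.5],[0,0,-4.5]],"yaw":[0,0,0,0,0]}' 50
python3 -m handwheel '{"fingers":[0,0,0,0,0],"travel":[[0,0,-3.5],[0,0,0],[0,0,0],[0,0,0],[0,0,0]],"yaw":[0,-0.55,-0.55,-0.55,-0.55]}' 50
python3 - <<'E'
from h import *
go(.5454,.1545,.230,1.3)
E
```

```text
t: 4.15
tool_pos: [0.391, 0.2601, 0.0264]
tcp_rot: [-0.0, 0.774, 0.633, -0.001]
ft_force: [-4.6, 0.3, 4.1]
opening: 0.02
grasp_force: 50.0
t: 4.65
tool_pos: [0.3905, 0.2593, 0.2016]
tcp_rot: [-0.0, 0.774, 0.633, -0.001]
ft_force: [0.6, 0.1, -8.6]
opening: 0.02
grasp_force: 50.0
t: 5.15
tool_pos: [0.3906, 0.2594, 0.2347]
tcp_rot: [-0.0, 0.695, 0.719, -0.001]
ft_force: [-0.7, -0.2, -9.6]
opening: 0.0197
grasp_force: 50.0
pos [0.3906 0.2594 0.2347] toolY deg 1.91 t 5.15 q6 0.31 travel cm [-11.0008  15.1201   0.454 ] yaw units 0.10
```

```bash
python3 -m handwheel '{"fingers":[0,0,0,0,0],"travel":[[-2.2,3.0,0],[-2.2,3.0,0],[-2.2,3.0,0],[-2.2,3.0,0],[-2.2,3.1,0]],"yaw":[0.1,0,0,0,0]}' 50
python3 -m handwheel '{"fingers":[0,0],"travel":[[0,0,0],[0,0,0]],"yaw":[0,0]}' 50
python3 - <<'E'
from h import *
import pickle
go(.5454,.1545,.1,1.3)
m=camera_model("wrist"); im=grab_frame("wrist"); pickle.dump(m,open("w2.pkl","wb")); cv2.imwrite("pics/w2.png",im)
s=grab_frame("scene");d=grab_frame("side");cv2.imwrite("pics/s2.png",s);cv2.imwrite("pics/d2.png",d)
o=np.zeros((600,800,3),np.uint8); o[:300,:480]=cv2.resize(im,(480,300)); o[300:,:400]=crop(s,250,130,100,75,4); o[300:,400:]=crop(d,300,115,100,75,4)
cv2.imwrite("pics/v2.png",o)
E
```

```text
t: 5.65
tool_pos: [0.545, 0.1521, 0.2344]
tcp_rot: [-0.001, 0.7, 0.714, -0.001]
ft_force: [0.3, 0.5, -8.8]
opening: 0.0198
grasp_force: 50.0
t: 5.85
tool_pos: [0.5443, 0.1527, 0.2344]
tcp_rot: [-0.001, 0.7, 0.714, -0.001]
ft_force: [-0.8, -0.4, -8.9]
opening: 0.0196
grasp_force: 50.0
pos [0.5443 0.1527 0.2344] toolY deg 1.09 t 5.85 q6 0.05 travel cm [ 0.1767  0.168  13.442 ] yaw units -0.04
```

View pics/v2.png

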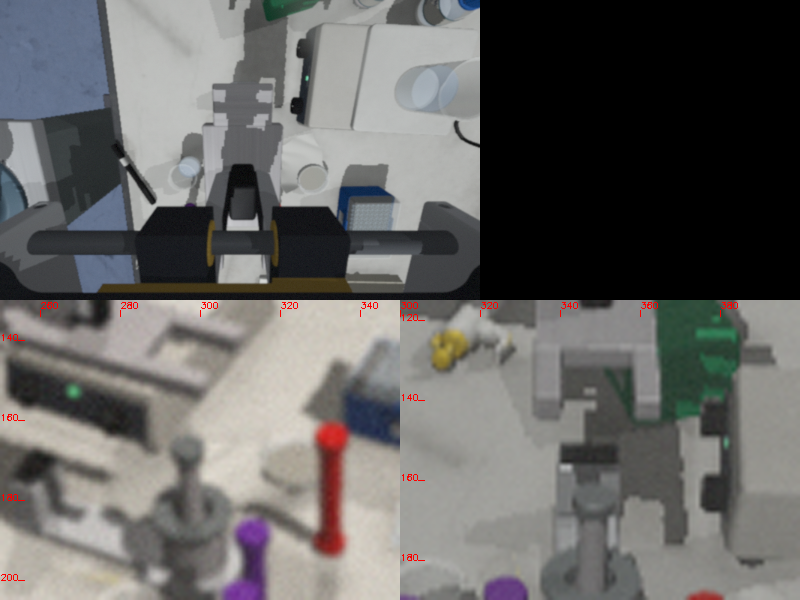

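The side crop shows the prong tips' front top edge at about (349.4,140.5). The heel rest and tube top (349,162) line up below them.

Run:
```python
from h import *
z=.2344-.026+.016
print("prong mid",onz("side",(349.4,140.5),z),"left",onz("side",(333.7,140),z),"right",onz("side",(365,140.8),z))
im=cv2.imread("pics/d2.png");g=cv2.cvtColor(im,6)
print(g[138,330:370]);print(g[163,335:362]);print(g[178,335:365])
b=cv2.cvtColor(cv2.imread("pics/s2.png"),6); print("scene tube",[g2 for g2 in b[168,288:306]],b[175,288:306])
# tube shaft side image at z~.09: expected pix for bore
for X in((.545,.0825),(.547,.0825)): print(proj("side",(*X,.13)),proj("side",(*X,.10)),proj("scene",(*X,.13)),proj("scene",(*X,.10)))
```

```text
prong mid [0.5466 0.0454 0.2244] left [0.5122 0.046  0.2244] right [0.5808 0.0456 0.2244]
[142 142 142 125 138 144 145 142 142 142  94  77  77  76  77  78 109 111
 111  85  78  80  76  74  66  53  56  56  81 131 133 136 136 136 136  75
  60  60  52  58]
[155 155 155 152 118 118 117 118 105 101 101 101 100 101 102  98 103  99
 101 102  84  80  85  79  80  84  82]
[142 140 141 122 114 113 103 105 105  95 104 110 110 111 106  98  79  67
  98 101 126 121 108 136 136 137 138 137 137 139]
scene tube [np.uint8(123), np.uint8(134), np.uint8(153), np.uint8(155), np.uint8(129), np.uint8(98), np.uint8(93), np.uint8(106), np.uint8(109), np.uint8(113), np.uint8(113), np.uint8(108), np.uint8(134), np.uint8(184), np.uint8(210), np.uint8(206), np.uint8(203), np.uint8(201)] [183 174 179 174 170 151 118  95  89 110 119 133 166 183 191 198 208 205]
[347.3649 164.036 ] [346.9641 173.7137] [296.371  165.7573] [296.9673 173.3229]
[348.1986 164.0565] [347.7818 173.7347] [296.6907 165.3368] [297.2804 172.9026]
```

```bash
python3 -m handwheel '{"fingers":[0,0,0,0,0],"travel":[[0.18,0.15,1],[0,0,3],[0,0,3],[0,0,2.5],[0,0,0]],"yaw":[0,0,0,0,0]}' 50
python3 -m handwheel '{"fingers":[0,0,0,0,0],"travel":[[0,0,2],[0,0,2],[0,0,1],[0,0,0.5],[0,0,0]],"yaw":[0,0,0,0,0]}' 50
python3 - <<'E'
from h import *
go(.5454,.1545,.083,1.3)
s=grab_frame("scene");d=grab_frame("side");cv2.imwrite("pics/s3.png",s);cv2.imwrite("pics/d3.png",d)
cv2.imwrite("pics/v3.png",np.hstack([crop(s,250,130,100,100,4),crop(d,300,125,100,100,4)]))
E
```

```text
t: 6.5
tool_pos: [0.5422, 0.1556, 0.1362]
tcp_rot: [-0.003, 0.7, 0.715, -0.004]
ft_force: [-1.1, -0.3, -10.6]
opening: 0.0196
grasp_force: 50.0
t: 7.0
tool_pos: [0.5467, 0.1556, 0.087]
tcp_rot: [0.0, 0.7, 0.714, 0.0]
ft_force: [-1.0, 0.6, -7.4]
opening: 0.0198
grasp_force: 50.0
pos [0.5467 0.1556 0.087 ] toolY deg 1.18 t 7.00 q6 0.06 travel cm [-0.1039 -0.1336  0.4017] yaw units -0.02
```

View pics/v3.png

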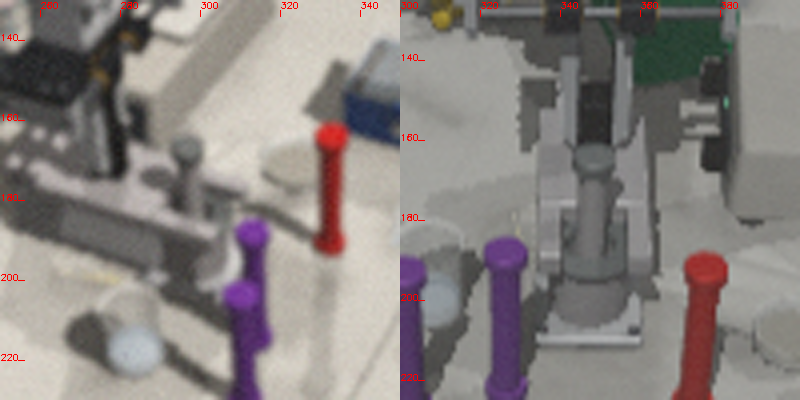

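The fork is over the tube and centred: tube top at side (348,162), prongs either side at x 337–362. I'll lower the last millimetres, let go and rise.

```bash
python3 -m handwheel '{"fingers":[0,0,0,0,0],"travel":[[-0.1,-0.13,0.2],[0,0,0.25],[0,0,0],[0,0,0],[0,0,0]],"yaw":[0,0,0,0,0]}' 50
python3 -m handwheel '{"fingers":[0.3,0.4,0.5,0.5,0.5],"travel":[[0,0,0],[0,0,0],[0,0,0],[0,0,0],[0,0,0]],"yaw":[0,0,0,0,0]}' 50
python3 -m handwheel '{"fingers":[0.5,0.5,0.5,0.5,0.5],"travel":[[0,0,-1],[0,0,-3],[0,0,-4],[0,0,-3],[0,0,-1]],"yaw":[0,0,0,0,0]}' 50
python3 - <<'E'
from h import *
s=grab_frame("scene");d=grab_frame("side");cv2.imwrite("pics/s4.png",s);cv2.imwrite("pics/d4.png",d)
g=cv2.cvtColor(d,6);gs=cv2.cvtColor(s,6)
hm=cv2.inRange(g[135:172,338:360],0,50); print("handle side",cv2.boundingRect(hm))
print(proj("side",(.5454,.1545,.121)),proj("side",(.5454,.1545,.073)))
go(.547,.0825,.079,1.3)
E
```

```text
t: 7.6
tool_pos: [0.5466, 0.1544, 0.0834]
tcp_rot: [0.001, 0.7, 0.714, 0.001]
ft_force: [0.3, 1.5, 2.1]
opening: 0.02
grasp_force: 50.0
t: 8.1
tool_pos: [0.5451, 0.1543, 0.0818]
tcp_rot: [-0.0, 0.7, 0.714, -0.0]
ft_force: [-0.3, -0.0, 0.2]
opening: 0.0467
grasp_force: 0.0
t: 8.6
tool_pos: [0.5474, 0.1546, 0.2067]
tcp_rot: [0.002, 0.7, 0.714, 0.003]
ft_force: [0.1, 0.5, 0.4]
opening: 0.0469
grasp_force: 0.0
handle side (7, 1, 12, 25)
[347.6186 149.2865] [347.0098 164.2349]
pos [0.5462 0.1544 0.2038] toolY deg 1.17 t 8.70 q6 0.06 travel cm [-7.1917 -0.1123 12.4831] yaw units -0.02
```

```bash
python3 -m handwheel '{"fingers":[0.5,0.5,0.5,0.5,0.5],"travel":[[-2.4,0,0],[-2.4,-0.05,0],[-2.4,-0.05,0],[0,0,0],[0,0,3]],"yaw":[0,0,0,0,0]}' 30
python3 -m handwheel '{"fingers":[0.5,0.5,0.5,0.5,0.3],"travel":[[0,0,4],[0,0,3.5],[0,0,1.6],[0,0,0],[0,0,0]],"yaw":[0,0,0,0,0]}' 30
python3 - <<'E'
from h import *
go(.547,.0825,.083,1.3); s=sense();print(s["ft_force"],s["opening"],s["grasp_force"])
E
```

```text
t: 9.2
tool_pos: [0.5478, 0.0821, 0.174]
tcp_rot: [0.002, 0.7, 0.714, 0.002]
ft_force: [0.2, 0.6, 0.2]
opening: 0.0471
grasp_force: 0.0
t: 9.7
tool_pos: [0.5452, 0.0829, 0.0804]
tcp_rot: [-0.001, 0.7, 0.714, -0.0]
ft_force: [-0.3, -0.9, -0.4]
opening: 0.042
grasp_force: 0.0
pos [0.5452 0.0829 0.0804] toolY deg 1.19 t 9.70 q6 -0.08 travel cm [-0.039   0.1749 -0.2598] yaw units -0.02
[-0.2615 -0.8658 -0.3632] 0.042032586485756286 0.0
```

```bash
python3 -m handwheel '{"fingers":[0.1,0,0,0,0],"travel":[[0,0.1,-0.2],[0,0,0],[0,0,0],[0,0,0],[0,0,0]],"yaw":[0,0,0,0,0]}' 30
python3 -m handwheel '{"fingers":[0,0,0,0,0],"travel":[[0,0,0],[0,0,0],[0,0,-0.5],[0,0,-1],[0,0,-1.5]],"yaw":[0,0,0,0,0]}' 30
python3 -m handwheel '{"fingers":[0,0,0,0,0],"travel":[[0,0,-2],[0,0,-4],[0,0,-5],[0,0,-5],[0,0,-3]],"yaw":[0,0,0,0,0]}' 30
python3 - <<'E'
from h import *
import pickle
s=grab_frame("scene");d=grab_frame("side");cv2.imwrite("pics/s5.png",s);cv2.imwrite("pics/d5.png",d)
go(.60,-.12,.36,-5)
E
```

```text
t: 10.2
tool_pos: [0.548, 0.0823, 0.0846]
tcp_rot: [0.001, 0.7, 0.714, 0.001]
ft_force: [1.1, 0.5, 5.9]
opening: 0.0247
grasp_force: 30.0
t: 10.7
tool_pos: [0.5459, 0.0823, 0.1128]
tcp_rot: [-0.001, 0.7, 0.714, -0.001]
ft_force: [-0.0, -0.3, -1.1]
opening: 0.0245
grasp_force: 30.0
t: 11.2
tool_pos: [0.5475, 0.0823, 0.309]
tcp_rot: [0.002, 0.7, 0.714, 0.002]
ft_force: [0.6, -0.0, -1.7]
opening: 0.0249
grasp_force: 30.0
pos [0.549  0.0823 0.3101] toolY deg 1.17 t 11.30 q6 -0.08 travel cm [-20.332    4.7448  -4.9151] yaw units 1.03
```

Run:
```python
from h import *
s=cv2.imread("pics/s5.png");d=cv2.imread("pics/d5.png")
print(proj("side",(.547,.0825,.329)),proj("side",(.547,.0825,.237)),proj("scene",(.547,.0825,.329)),proj("scene",(.547,.0825,.237)))
cv2.imwrite("pics/v5.png",np.hstack([crop(s,240,70,100,150,4),crop(d,300,60,100,150,4)]))
```

```text
[351.4351  88.8958] [349.8271 126.2378] [292.1274 106.7902] [294.3909 135.8316]
```

View pics/v5.png

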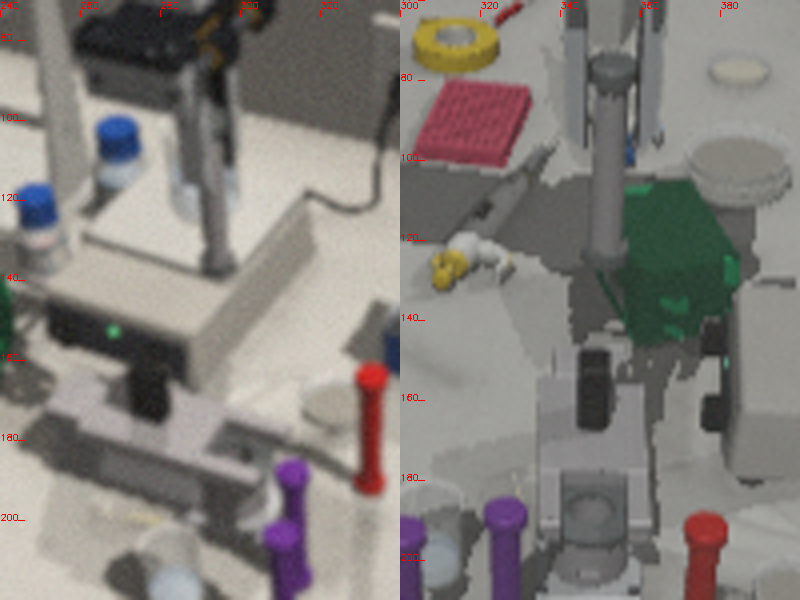

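The tube is out and hangs upright, held by its top collar (side (352,77) down to (351,126)). The fork stays flat on the ring and heel. Now over to the rest, to look with the wrist camera.

```bash
python3 -m handwheel '{"fingers":[0,0,0,0,0],"travel":[[-3.6,0.9,-1],[-3.6,0.9,-1],[-3.6,0.9,-1],[-3.6,0.9,-1],[-3.6,0.9,-1]],"yaw":[0.2,0.2,0.2,0.2,0.2]}' 30
python3 -m handwheel '{"fingers":[0,0],"travel":[[0,0,0],[0,0,0]],"yaw":[0,0]}' 30
python3 - <<'E'
from h import *
import pickle
go(.60,-.10,.36,-5)
m=camera_model("wrist"); im=grab_frame("wrist"); pickle.dump(m,open("w6.pkl","wb")); cv2.imwrite("pics/w6.png",im)
o=np.zeros((600,800,3),np.uint8); o[:400,:640]=im
print(proj("wrist",(.615,-.24,.078),m))
cv2.imwrite("pics/v6.png",cv2.resize(im[100:300,190:450],None,fx=3,fy=3,interpolation=2))
cv2.imwrite("pics/v6.png",crop(im,190,100,260,195,3))
E
```

```text
t: 11.8
tool_pos: [0.587, -0.0997, 0.3513]
tcp_rot: [-0.002, 0.737, 0.676, -0.001]
ft_force: [0.5, -0.1, -0.9]
opening: 0.0247
grasp_force: 30.0
t: 12.0
tool_pos: [0.5871, -0.0988, 0.3512]
tcp_rot: [-0.001, 0.737, 0.676, -0.001]
ft_force: [0.2, -0.3, -1.5]
opening: 0.025
grasp_force: 30.0
pos [ 0.5871 -0.0988  0.3512] toolY deg -4.91 t 12.00 q6 -0.27 travel cm [-0.0109  1.2934 -0.8795] yaw units 0.02
[347.7478 250.9734]
```

View pics/v6.png

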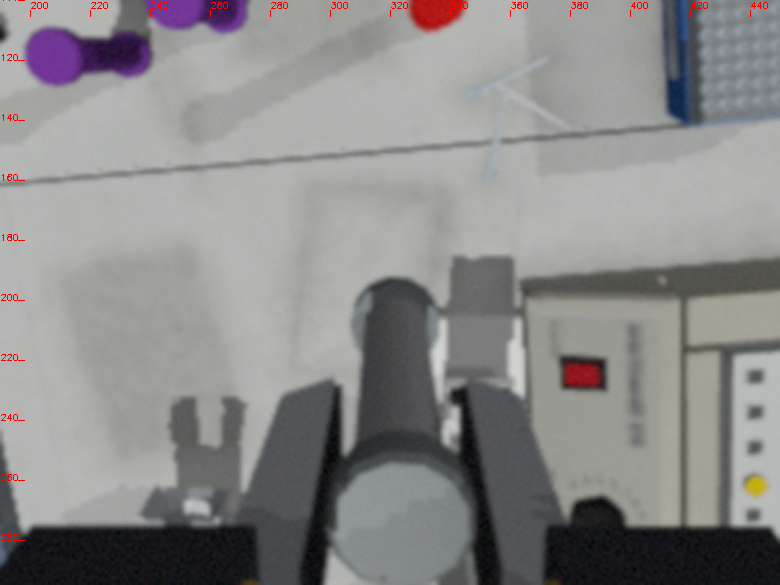

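The wrist view shows the hanging tube in the middle, with the rest (353,215) half behind a finger and the magazine's flare at (250,250). I'll move further along -y and to the left, so that both come clear.

```bash
python3 - <<'E'
from h import *
go(.53,-.215,.37,-5)
E
python3 -m handwheel '{"fingers":[0,0,0,0,0],"travel":[[-3.6,-2,-0.6],[-3.6,-2,-0.6],[-3.6,-2,-0.7],[0,0,0],[0,0,0]],"yaw":[0,0,0,0,0]}' 30
python3 - <<'E'
from h import *
import pickle
go(.53,-.215,.37,-5)
m=camera_model("wrist"); im=grab_frame("wrist"); pickle.dump(m,open("w7.pkl","wb")); cv2.imwrite("pics/w7.png",im)
print(proj("wrist",(.615,-.24,.078),m),proj("wrist",(.444,-.267,.064),m))
cv2.imwrite("pics/v7.png",crop(im,190,140,260,195,3))
E
```

```text
pos [ 0.587  -0.098   0.3513] toolY deg -4.83 t 12.05 q6 -0.27 travel cm [-12.1414  -4.7045  -1.8738] yaw units 0.03
t: 12.55
tool_pos: [0.5185, -0.2002, 0.3713]
tcp_rot: [-0.001, 0.736, 0.677, 0.0]
ft_force: [0.6, -0.4, -1.1]
opening: 0.0249
grasp_force: 30.0
pos [ 0.5185 -0.2002  0.3713] toolY deg -4.83 t 12.55 q6 -0.49 travel cm [-1.3774  1.2665  0.1321] yaw units 0.03
[384.7958 184.5648] [282.3847 206.6373]
```

Run:
```python
import sys
from h import *
im=cv2.imread("pics/w7.png")
o=np.hstack([crop(im,345,120,80,120,5),crop(im,225,120,80,120,5)]); print(o.shape); cv2.imwrite("pics/v7.png",o)
```

```text
(600, 800, 3)
```

View pics/v7.png

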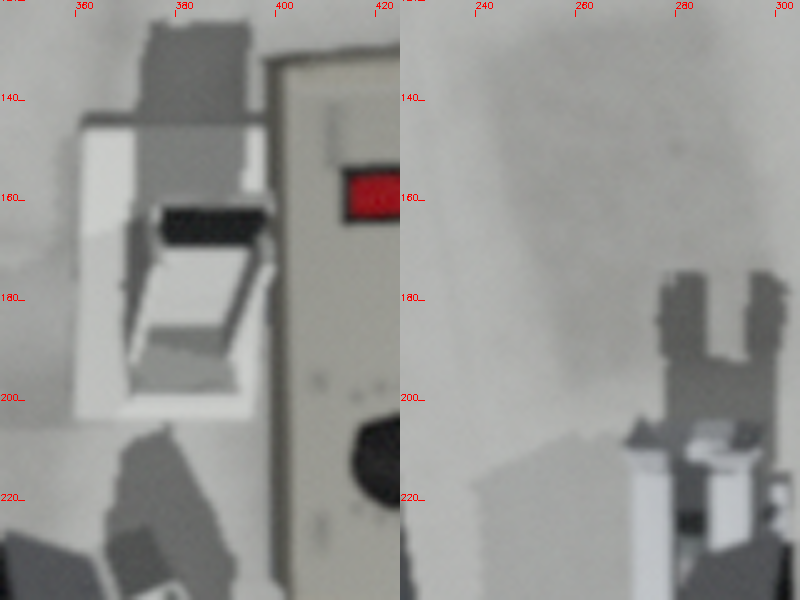

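Run:
```python
from h import *
import pickle
m=pickle.load(open("w7.pkl","rb")); P=lambda p,z:onz("wrist",p,z,m)
im=cv2.imread("pics/w7.png");g=cv2.cvtColor(im,6)
k=cv2.inRange(g[155:176,370:405],0,60);cs,_=cv2.findContours(k,0,1);c=max(cs,key=cv2.contourArea);print("black",cv2.minAreaRect(c+np.array([370,155])),cv2.boundingRect(c+np.array([370,155])))
tl,tr,bl,br=[P(p,.006) for p in((361.5,145),(398,145),(360,203.5),(395.5,203.5))]
print("base",tl,tr,bl,br,"ctr",(tl+tr+bl+br)/4); v=(tl-bl+tr-br)/2; w=(tr-tl+br-bl)/2; print("yaw",np.degrees(np.arctan2(-v[0],v[1])),np.degrees(np.arctan2(w[1],w[0])),np.linalg.norm(v),np.linalg.norm(w))
print("floor top end",P((387.5,161.6),.076),"black low edge",P((387.5,169),.066),"wall end L,R",P((376.3,162),.08),P((399.5,163),.08))
print("low wall ends",P((371,193),.04),P((392,193),.04))
for r in(215,220): print("mag row",r,list(g[r,265:302]))
print("mag ctr top",P((283.4,216),.064),"rim",P((276,211),.064), P((291,213),.064))
b=cv2.cvtColor(cv2.imread("pics/side0.png"),6)
for r in(310,330,350,370,390): print(r,list(b[r,255:312]))
```

```text
black ((387.0, 165.0), (6.0, 20.0), 90.0) (377, 162, 21, 7)
base [ 0.5894 -0.1815  0.006 ] [ 0.6545 -0.187   0.006 ] [ 0.581  -0.2904  0.006 ] [ 0.6477 -0.2961  0.006 ] ctr [ 0.6181 -0.2387  0.006 ]
yaw -3.9901155391042553 -4.87538097807226 0.1092282677494595 0.06617218237329482
floor top end [ 0.6208 -0.2036  0.076 ] black low edge [ 0.6225 -0.2173  0.066 ] wall end L,R [ 0.6024 -0.202   0.08  ] [ 0.6387 -0.2067  0.08  ]
low wall ends [ 0.5977 -0.2624  0.04  ] [ 0.6343 -0.2656  0.04  ]
mag row 215 [np.uint8(163), np.uint8(163), np.uint8(163), np.uint8(164), np.uint8(164), np.uint8(168), np.uint8(177), np.uint8(186), np.uint8(189), np.uint8(187), np.uint8(186), np.uint8(183), np.uint8(178), np.uint8(159), np.uint8(120), np.uint8(87), np.uint8(80), np.uint8(78), np.uint8(78), np.uint8(81), np.uint8(84), np.uint8(112), np.uint8(150), np.uint8(175), np.uint8(179), np.uint8(180), np.uint8(180), np.uint8(186), np.uint8(185), np.uint8(167), np.uint8(122), np.uint8(97), np.uint8(97), np.uint8(101), np.uint8(103), np.uint8(107), np.uint8(112)]
mag row 220 [np.uint8(166), np.uint8(164), np.ui
[... 4144 characters left out ...]
int8(147), np.uint8(150), np.uint8(110), np.uint8(67), np.uint8(60), np.uint8(65), np.uint8(65), np.uint8(66), np.uint8(65), np.uint8(129), np.uint8(136), np.uint8(149), np.uint8(150), np.uint8(147), np.uint8(150), np.uint8(149), np.uint8(148), np.uint8(147), np.uint8(141), np.uint8(86), np.uint8(76), np.uint8(77), np.uint8(79), np.uint8(88), np.uint8(87), np.uint8(86), np.uint8(90), np.uint8(88), np.uint8(154), np.uint8(156), np.uint8(157), np.uint8(159), np.uint8(158), np.uint8(158), np.uint8(158), np.uint8(157), np.uint8(157), np.uint8(157), np.uint8(155), np.uint8(157), np.uint8(158), np.uint8(156), np.uint8(157), np.uint8(157), np.uint8(157), np.uint8(157), np.uint8(157), np.uint8(155)]
```

Run:
```python
from h import *
import pickle
m=pickle.load(open("w7.pkl","rb"))
cm=camera_model
def camera_model(n): return m if n=="wrist" else cm(n)
import h; h.camera_model=camera_model
for nm,a,b in(("TL",(375.25,272.75),(377,161.6)),("TR",(392.25,273.75),(398,161.6)),("BL",(375.25,281.5),(377,169)),("BR",(391.5,283),(398,169))):
    print(nm,tri(a,b,"side","wrist"))
im=cv2.imread("pics/w7.png");g=cv2.cvtColor(im,6);b=cv2.cvtColor(cv2.imread("pics/side0.png"),6);s=cv2.cvtColor(cv2.imread("pics/scene0.png"),6)
print("wrist col 385",[(r,int(g[r,385])) for r in range(156,210)])
print("wrist col 378",[(r,int(g[r,378])) for r in range(156,210)])
print("side col 382",[(r,int(b[r,382])) for r in range(266,338)])
print("camside",-cm("side")["R"].T@cm("side")["t"],"camscene",-cm("scene")["R"].T@cm("scene")["t"])
for y in(-.202,-.210,-.22):
    X=np.array((.620,y,.078)); d=np.array((.058,.705,.707)); n=np.array((.058,.705,-.707))
    print(y,"stop/lower end floor pt side",proj("side",X-.06*d+.013*n),"wrist",proj("wrist",X-.06*d+.013*n),"floor end",proj("side",X+.01*d+.013*n),proj("wrist",X+.01*d+.013*n))
```

```text
TL (array([ 0.6042, -0.2017,  0.0785]), np.float64(0.0007957258700733955))
TR (array([ 0.6372, -0.2042,  0.0803]), np.float64(0.0017621206499459086))
BL (array([ 0.605 , -0.2155,  0.0682]), np.float64(0.00021932751016970293))
BR (array([ 0.6378, -0.2182,  0.0692]), np.float64(0.0018904685536405333))
wrist col 385 [(156, 123), (157, 125), (158, 126), (159, 128), (160, 119), (161, 89), (162, 51), (163, 30), (164, 32), (165, 32), (166, 32), (167, 34), (168, 52), (169, 114), (170, 174), (171, 189), (172, 190), (173, 191), (174, 190), (175, 190), (176, 191), (177, 191), (178, 190), (179, 187), (180, 189), (181, 188), (182, 189), (183, 188), (184, 172), (185, 139), (186, 119), (187, 116), (188, 115), (189, 116), (190, 122), (191, 134), (192, 141), (193, 141), (194, 141), (195, 142), (196, 136), (197, 132), (198, 151), (199, 188), (200, 199), (201, 202), (202, 203), (203, 194), (204, 184), (205, 178), (206, 177), (207, 177), (208, 177), (209, 177)]
wrist col 378 [(156, 124), (157, 125), (158, 127), (159, 135), (160, 130), (161, 91), (162, 48), (163, 35), (164, 35), (165, 35), (166, 33), (16
[... 1142 characters left out ...]
18, 138), (319, 141), (320, 143), (321, 151), (322, 168), (323, 174), (324, 175), (325, 175), (326, 176), (327, 174), (328, 174), (329, 176), (330, 176), (331, 184), (332, 169), (333, 138), (334, 132), (335, 149), (336, 151), (337, 151)]
camside [ 0.5299 -0.7519  0.7826] camscene [-0.2039 -0.3625  0.9093]
-0.202 stop/lower end floor pt side [380.2039 302.1171] wrist [380.2198 175.2788] floor end [383.1116 267.6203] [387.5089 150.3081]
-0.21 stop/lower end floor pt side [380.3909 305.4831] wrist [380.3762 179.692 ] floor end [383.3173 270.7519] [387.6529 155.3998]
-0.22 stop/lower end floor pt side [380.6281 309.7535] wrist [380.57   185.1596] floor end [383.5783 274.725 ] [387.8311 161.7008]
```

The rest's black strip and the shadow at its stop fit a seat at (0.6195, -0.220, 0.078) in both views, with a yaw of -4.7°. The magazine mouth is near (0.444, -0.27). Next I'll set the tube's foot on the slope and tip its head towards +y.

Run:
```python
from h import *
go(.617,-.249,.20,-4.7)
```

```text
pos [ 0.5189 -0.1997  0.3712] toolY deg -4.76 t 12.60 q6 -0.49 travel cm [-4.1136 10.2044 17.1023] yaw units -0.01
```

```bash
python3 -m handwheel '{"fingers":[0,0,0,0,0],"travel":[[-1.4,3.4,0],[-1.4,3.4,2],[-1.3,3.4,3],[0,0,4.5],[0,0,4.5]],"yaw":[0,0,0,0,0]}' 30
python3 -m handwheel '{"fingers":[0,0,0,0,0],"travel":[[0,0,3],[0,0,0],[0,0,0],[0,0,0],[0,0,0]],"yaw":[0,0,0,0,0]}' 15
python3 - <<'E'
from h import *
go(.617,-.249,.122,-4.7)
E
```

```text
t: 13.1
tool_pos: [0.6184, -0.2486, 0.2292]
tcp_rot: [-0.001, 0.735, 0.678, 0.0]
ft_force: [0.6, -0.5, -0.6]
opening: 0.0248
grasp_force: 30.0
t: 13.6
tool_pos: [0.6185, -0.2509, 0.205]
tcp_rot: [0.002, 0.736, 0.677, 0.001]
ft_force: [1.0, 0.3, -1.1]
opening: 0.0252
grasp_force: 15.0
pos [ 0.6185 -0.2509  0.205 ] toolY deg -4.81 t 13.60 q6 -0.47 travel cm [ 0.1963 -0.1983  8.3004] yaw units -0.02
```

```bash
python3 -m handwheel '{"fingers":[0,0,0,0,0],"travel":[[0.15,-0.15,3],[0,0,3],[0,0,1.6],[0,0,0.5],[0,0,0]],"yaw":[0,0,0,0,0]}' 15
python3 -m handwheel '{"fingers":[0,0,0,0,0],"travel":[[0,0,0.2],[0,0,0.1],[0,0,0.1],[0,0,0],[0,0,0]],"yaw":[0,0,0,0,0]}' 15
python3 - <<'E'
from h import *
go(.617,-.249,.118,-4.7)
print(sense()["ft_force"])
E
```

```text
t: 14.1
tool_pos: [0.616, -0.2491, 0.1215]
tcp_rot: [0.0, 0.736, 0.677, 0.0]
ft_force: [0.1, -0.1, -1.5]
opening: 0.0253
grasp_force: 15.0
t: 14.6
tool_pos: [0.6158, -0.249, 0.1172]
tcp_rot: [0.0, 0.736, 0.677, 0.0]
ft_force: [0.2, 0.0, -1.2]
opening: 0.0255
grasp_force: 15.0
pos [ 0.6158 -0.249   0.1172] toolY deg -4.83 t 14.60 q6 -0.47 travel cm [ 0.0071  0.1198 -0.0823] yaw units -0.02
[ 0.1666  0.0461 -1.1948]
```

```bash
python3 -m handwheel '{"fingers":[0,0,0],"travel":[[0,0.1,0.2],[0,0,0],[0,0,0]],"yaw":[0,0,0]}' 12
python3 -m handwheel '{"fingers":[0,0,0],"travel":[[0,0,0.2],[0,0,0],[0,0,0]],"yaw":[0,0,0]}' 12
python3 -m handwheel '{"fingers":[0,0,0],"travel":[[0,0,0.2],[0,0,0],[0,0,0]],"yaw":[0,0,0]}' 12
```

```text
t: 14.9
tool_pos: [0.6167, -0.249, 0.1148]
tcp_rot: [-0.0, 0.736, 0.677, -0.0]
ft_force: [-0.2, 0.4, -0.6]
opening: 0.025
grasp_force: 12.0
t: 15.2
tool_pos: [0.6171, -0.2494, 0.1137]
tcp_rot: [0.001, 0.736, 0.677, 0.0]
ft_force: [-0.1, 0.5, 2.4]
opening: 0.0253
grasp_force: 12.0
t: 15.5
tool_pos: [0.618, -0.2501, 0.1135]
tcp_rot: [0.002, 0.736, 0.677, 0.0]
ft_force: [-1.3, -0.1, 7.7]
opening: 0.0253
grasp_force: 12.0
```

```bash
python3 -m handwheel '{"fingers":[0,0,0,0,0],"travel":[[1,0,-0.2],[1,0,-0.05],[0.95,0,0.1],[0,0,0],[0,0,0]],"yaw":[0,0,0,0,0]}' 10
python3 -m handwheel '{"fingers":[0,0,0,0,0],"travel":[[0.95,0,0.2],[0.95,0,0.25],[0.95,0,0.35],[0,0,0],[0,0,0]],"yaw":[0,0,0,0,0]}' 10
python3 - <<'E'
from h import *
go()
d=grab_frame("side");cv2.imwrite("pics/d8.png",d);s=grab_frame("scene");cv2.imwrite("pics/s8.png",s)
E
```

```text
t: 16.0
tool_pos: [0.6191, -0.2189, 0.1121]
tcp_rot: [-0.0, 0.736, 0.677, -0.0]
ft_force: [-0.4, -0.3, 0.6]
opening: 0.025
grasp_force: 10.0
t: 16.5
tool_pos: [0.6213, -0.1907, 0.104]
tcp_rot: [-0.0, 0.736, 0.677, -0.0]
ft_force: [0.3, -0.8, -0.9]
opening: 0.0255
grasp_force: 10.0
pos [ 0.6213 -0.1907  0.104 ] toolY deg -4.80 t 16.50 q6 -0.39 travel cm [0. 0. 0.]
```

Run:
```python
from h import *
d=cv2.imread("pics/d8.png");d0=cv2.imread("pics/side0.png")
u=np.array((.08,.9966,0));S=np.array((.6195,-.22,0))
P=S-.016*u+np.array((0,0,.0436)); Q=np.array((.6213,-.1907,.142))
print("tilted: low end",proj("side",P),"Q",proj("side",Q),"| vertical: low end",proj("side",Q-[0,0,.112]))
df=cv2.absdiff(d,d0).sum(2)
for r in range(240,325,4):
    row=df[r,350:410]>45; print(r,"".join("#" if v else "." for v in row), cv2.cvtColor(d,6)[r,374:392:3])
```

```text
tilted: low end [381.4207 297.5339] Q [386.2714 248.0119] | vertical: low end [381.2804 283.2307]
240 #..#.##############.....#######.##....#....###..############ [102 133 101 164 156 174]
244 .......####################...###################..#######.. [121 135  69  82  81  77]
248 .##.######..#..........######################......#...##### [134 133  75 102 108 104]
252 .......#..#......#.....#..#######......######.....#######... [132 133  95 128 147 111]
256 ...........#...#.........########......#########.#.#........ [138 135 100 137 149 122]
260 .....##...............#.....#####......######.###........#.. [137 134  95 140 144 120]
264 .#.#....#.#....##.#.......#######.....###########..#....##.. [150  94  99 145 152 110]
268 #..#.###...#.###.#...#........##......###..#................ [147 153 118 146 148 101]
272 .....####..#.#..#......#..............##...#................ [172 118 124 147 147 102]
276 #...##.....#........#........##########....#...##...#....... [171  60 126 151 143  49]
280 .#.##....#.##.#........#....##########...................... [199  56 134 151 140  59]
2
[... 299 characters left out ...]
..#############..###.##......##...... [176 114 146 148 114 168]
300 #..##.#........#.#......##############..#.#..#........#...#. [126 101 108 104  94 138]
304 ..#....#......###....#..#.............#...#####........#.... [196 194 176 179 172 141]
308 ..#................##.........##..#....#..#.#.#.....#.#...#. [118 127 160 168 174 196]
312 #....#....#.##......###.####.####..#####.##.##.......#...... [202 205 207 201 189 188]
316 .#..........##..#.##...####.###.####.#.#.#.###.......##.##.. [175 174 181 190 198 191]
320 ..#.#.......#.###.....##.##...###..#..###..####............. [172 170 168 164 163 192]
324 ..#....#.....####.####.##.##....#.####.#########...##.##.... [184 191 190 189 190 191]
```

```bash
python3 -m handwheel '{"fingers":[0,0,0,0,0],"travel":[[0.8,0,0.5],[0.7,0,0.6],[0.2,0,0.6],[0,0,0],[0,0,0]],"yaw":[0,0,0,0,0]}' 10
python3 -m handwheel '{"fingers":[0,0,0,0,0],"travel":[[-0.3,0,0.3],[-0.3,0,0.3],[-0.2,0,0.2],[0,0,0],[0,0,0]],"yaw":[0,0,0,0,0]}' 10
python3 - <<'E'
from h import *
go()
d=grab_frame("side");cv2.imwrite("pics/d9.png",d)
d0=cv2.imread("pics/side0.png");df=cv2.absdiff(d,d0).sum(2)
for r in range(240,316,4): print(r,"".join("#" if v>60 else "." for v in df[r,360:410]))
print([(r,int(v)) for r,v in zip(range(290,315),cv2.cvtColor(d,6)[290:315,383])])
E
```

```text
t: 17.1
tool_pos: [0.6237, -0.1734, 0.088]
tcp_rot: [0.0, 0.736, 0.677, 0.001]
ft_force: [0.2, 3.2, 4.8]
opening: 0.0254
grasp_force: 10.0
t: 17.6
tool_pos: [0.6219, -0.1824, 0.079]
tcp_rot: [-0.0, 0.736, 0.677, -0.0]
ft_force: [-0.5, 0.3, 0.2]
opening: 0.0256
grasp_force: 10.0
pos [ 0.6219 -0.1824  0.079 ] toolY deg -4.85 t 17.60 q6 -0.37 travel cm [0. 0. 0.] 
240 #####################............#################
244 ######........###############.#####.##############
248 ###############..#.############.###.....#....##...
252 ..................######...#######.....###########
256 ..................####...#...#####...##....##.....
260 .................#####...#..#####.....#...........
264 .................#####.......###.....#............
268 ................#####.......########..............
272 .......................##..###....................
276 ...................#########......................
280 ..................##########......................
284 ..................#########.......................
288 .................##########.......................
292 .................#########........................
296 ................#####.####........................
300 ................##....#.#.........................
304 ..............######...####.......................
308 ..............#.....#######.......................
312 ..................................................
[(290, 158), (291, 159), (292, 156), (293, 153), (294, 154), (295, 155), (296, 153), (297, 152), (298, 151), (299, 152), (300, 149), (301, 149), (302, 146), (303, 145), (304, 143), (305, 123), (306, 108), (307, 110), (308, 111), (309, 107), (310, 101), (311, 165), (312, 200), (313, 204), (314, 181)]
```

The tube lies on the rest, its lower end at the stop (side row 310). Now I'll let go, rise and check that it stays put, and fit the magazine's axis meanwhile.

```bash
python3 -m handwheel '{"fingers":[0.3,0.4,0.5,0.5,0.5],"travel":[[0,0,0],[0,0,0],[0,0,0],[0,0,0],[0,0,0]],"yaw":[0,0,0,0,0]}' 40
python3 -m handwheel '{"fingers":[0.5,0.5,0.5,0.5,0.5],"travel":[[0,0,-2],[0,0,-3],[0,0,-3],[0,0,0],[0,0,0]],"yaw":[0,0,0,0,0]}' 40
python3 - <<'E'
from h import *
import pickle
go(.621,-.202,.080,-4.7)
d=grab_frame("side");cv2.imwrite("pics/d10.png",d)
d0=cv2.imread("pics/side0.png");df=cv2.absdiff(d,d0).sum(2)
for r in range(236,316,4): print(r,"".join("#" if v>60 else "." for v in df[r,360:410]))
u=np.array((.08,.9966,0));S=np.array((.6195,-.22,.078)); ax=np.array((.058,.705,.707))
print("expected axis: top",proj("side",S+.06*ax),"low",proj("side",S-.06*ax))
pts=np.array([onz("side",p,.064) for p in((290.4,310),(285.7,330),(280.7,350),(275.5,370),(270,390))]);print(pts)
f=np.polyfit(pts[:,1],pts[:,0],1);print("x=",f,"yaw",-np.degrees(np.arctan(f[0])),"at -.275",np.polyval(f,-.275), "at -.2837",np.polyval(f,-.2837))
m=pickle.load(open("w7.pkl","rb"));print(onz("wrist",(282.5,215),.064,m),onz("wrist",(282.6,220),.064,m))
E
```

```text
t: 18.15
tool_pos: [0.6224, -0.1823, 0.0795]
tcp_rot: [0.0, 0.736, 0.677, -0.0]
ft_force: [-0.3, 0.9, -1.0]
opening: 0.0472
grasp_force: 0.0
t: 18.65
tool_pos: [0.6225, -0.1824, 0.1597]
tcp_rot: [0.001, 0.736, 0.677, 0.0]
ft_force: [-0.1, 0.5, -1.1]
opening: 0.0472
grasp_force: 0.0
pos [ 0.6225 -0.1824  0.1597] toolY deg -4.83 t 18.65 q6 -0.38 travel cm [-1.9666  0.0036  7.9758] yaw units -0.02
236 ..........##...########.................###.....##
240 ...............######...................##.....#..
244 ...............######...................#######...
248 ...............##########..............##....#....
252 ...................####....#####.......####.......
256 ....................##..##...###..................
260 ....................#...##...##...................
264 ...................##...#...##....................
268 ...................#...##...##....................
272 .......................##...#.....................
276 ..................##########......................
280 ..................#########.......................
284 .................#####.####.......................
288 .................####..####.......................
292 .................####.####........................
296 ................####..####........................
300 ................##....#.#.........................
304 ..............######...###........................
308 ..............#......######.......................
312 ..................................................
expected axis: top [385.7303 250.2521] low [380.6054 311.1058]
[[ 0.4416 -0.2866  0.064 ]
 [ 0.4373 -0.3294  0.064 ]
 [ 0.4328 -0.3691  0.064 ]
 [ 0.4283 -0.4062  0.064 ]
 [ 0.4236 -0.4407  0.064 ]]
x= [0.1166 0.4755] yaw -6.652948898253511 at -.275 0.44340717140878116 at -.2837 0.44239239860259777
[ 0.4424 -0.2818  0.064 ] [ 0.4415 -0.2908  0.064 ]
```

The tube is seated exactly where expected. Both views agree on the magazine axis: x = 0.4434 at the mouth, yaw about -6.5°. I'll regrip the shaft above its middle.

```bash
python3 -m handwheel '{"fingers":[0.5,0.5,0.5,0.5,0.5],"travel":[[-1.97,-0.05,1],[0,0,2.5],[0,0,2.5],[0,0,1.9],[0,0,0]],"yaw":[0,0,0,0,0]}' 40
python3 -m handwheel '{"fingers":[0.2,0,0,0,0],"travel":[[0,0,0],[0,0,0],[0,0,0],[0,0,0],[0,0,0]],"yaw":[0,0,0,0,0]}' 40
python3 -m handwheel '{"fingers":[0,0,0],"travel":[[0,0,0],[0,0,0],[0,0,0]],"yaw":[0,0,0]}' 40
python3 - <<'E'
from h import *
go(.621,-.202,.080,-4.7)
E
```

```text
t: 19.2
tool_pos: [0.6165, -0.2013, 0.0745]
tcp_rot: [-0.005, 0.737, 0.676, -0.002]
ft_force: [-0.3, 0.6, -0.9]
opening: 0.0467
grasp_force: 0.0
t: 19.7
tool_pos: [0.6207, -0.2022, 0.0814]
tcp_rot: [0.001, 0.736, 0.677, 0.0]
ft_force: [0.1, 0.0, 2.4]
opening: 0.0172
grasp_force: 39.8
t: 20.0
tool_pos: [0.6207, -0.2021, 0.0814]
tcp_rot: [0.001, 0.736, 0.677, 0.0]
ft_force: [-0.4, -0.1, 4.8]
opening: 0.0171
grasp_force: 39.8
pos [ 0.6207 -0.2021  0.0814] toolY deg -4.82 t 20.00 q6 -0.40 travel cm [0.013  0.0255 0.1365] yaw units -0.02
```

```bash
python3 -m handwheel '{"fingers":[0,0,0,0,0],"travel":[[0,0,-1],[0,0,-3],[0,0,-4],[0,0,-4],[0,0,-3]],"yaw":[0,0,0,0,0]}' 40
python3 - <<'E'
from h import *
go(.4485,-.2303,.13,-6.5)
E
```

```text
t: 20.5
tool_pos: [0.6203, -0.2016, 0.233]
tcp_rot: [0.0, 0.736, 0.677, 0.0]
ft_force: [0.1, 0.3, -1.3]
opening: 0.0171
grasp_force: 39.8
pos [ 0.6203 -0.2016  0.233 ] toolY deg -4.83 t 20.50 q6 -0.40 travel cm [ -4.3042 -16.8925  10.2748] yaw units 0.28
```

```bash
python3 -m handwheel '{"fingers":[0,0,0,0,0],"travel":[[-1.1,-4.2,0],[-1.1,-4.2,0],[-1.05,-4.2,0],[-1.05,-4.2,0],[0,0,3]],"yaw":[0,0,0,0,0.28]}' 40
python3 -m handwheel '{"fingers":[0,0,0,0,0],"travel":[[0,0,3],[0,0,2],[0,0,0],[0,0,0],[0,0,0]],"yaw":[0,0,0,0,0]}' 40
python3 - <<'E'
from h import *
go(.4485,-.2303,.120,-6.5)
P=np.array((.4485,-.2303,.1648-.003)); ax=np.array((.08,.7026,.7071))
s=sense();T=s["tool_pos"]+[0,0,.0148]
print("axis expected top",proj("scene",T+.035*ax),proj("side",T+.035*ax),"low",proj("scene",T-.085*ax),proj("side",T-.085*ax))
s=grab_frame("scene");d=grab_frame("side");cv2.imwrite("pics/s11.png",s);cv2.imwrite("pics/d11.png",d)
for n,im,a in(("scene",s,"pics/scene0.png"),("side",d,"pics/side0.png")):
    df=cv2.absdiff(im,cv2.imread(a)).sum(2); x0,y0=(370,190) if n=="scene" else (265,255)
    for r in range(y0,y0+75,4): print(r,"".join("#" if v>60 else "." for v in df[r,x0:x0+70]))
E
```

```text
t: 21.0
tool_pos: [0.448, -0.2323, 0.2044]
tcp_rot: [0.004, 0.747, 0.664, 0.0]
ft_force: [2.3, -0.2, -1.3]
opening: 0.017
grasp_force: 39.8
t: 21.5
tool_pos: [0.45, -0.231, 0.152]
tcp_rot: [0.001, 0.746, 0.666, 0.0]
ft_force: [-0.1, 0.5, -0.7]
opening: 0.017
grasp_force: 39.8
pos [ 0.45  -0.231  0.152] toolY deg -6.51 t 21.50 q6 -0.59 travel cm [ 0.0584 -0.161   3.1981] yaw units -0.00
axis expected top [382.2239 203.0423] [297.0082 233.6121] low [409.3561 238.6767] [289.7114 298.8612]
190 ###########################.##.##########.###############...........##
194 #########################.....#######.####################.#.....#####
198 #####################################...####..########################
202 #############################.####.######..####...#......#############
206 ##############################..#..#######.#########.#.....#......#.##
210 #..#####################.######.....#.############.##########..#..#...
214 ##########....############.######.....########.......#################
218 #############.########.########################....#################.#
222 #####
[... 1540 characters left out ...]
#........................
295 ..................#####....#####..############........................
299 ......................................................................
303 ......................................................................
307 ......................................................................
311 ......................................................................
315 ......................................................................
319 ......................................................................
323 ......................................................................
327 ......................................................................
```

```bash
python3 -m handwheel '{"fingers":[0,0,0,0,0],"travel":[[0,-0.15,1.5],[0,0,1.5],[0,0,0.6],[0,0,0],[0,0,0]],"yaw":[0,0,0,0,0]}' 25
python3 -m handwheel '{"fingers":[0,0,0,0,0],"travel":[[0,0,0.5],[0,0,0.5],[0,0,0.5],[0,0,0],[0,0,0]],"yaw":[0,0,0,0,0]}' 20
python3 -m handwheel '{"fingers":[0,0,0,0],"travel":[[0,0,0.5],[0,0,0.5],[0,0,0.5],[0,0,0]],"yaw":[0,0,0,0]}' 20
```

```text
t: 22.1
tool_pos: [0.4482, -0.231, 0.1154]
tcp_rot: [0.001, 0.746, 0.666, -0.0]
ft_force: [0.3, -0.9, -0.2]
opening: 0.0172
grasp_force: 25.0
t: 22.6
tool_pos: [0.4482, -0.2306, 0.1002]
tcp_rot: [0.001, 0.746, 0.666, 0.0]
ft_force: [0.6, 1.6, 2.0]
opening: 0.0173
grasp_force: 20.0
t: 23.0
tool_pos: [0.4473, -0.2304, 0.0835]
tcp_rot: [-0.0, 0.746, 0.666, -0.0]
ft_force: [-0.1, 0.8, 0.3]
opening: 0.0169
grasp_force: 20.0
```

Run:
```python
from h import *
T=sense()["tool_pos"]+[0,0,.0148]
for th in (15,30,45):
    c,s_=np.cos(np.radians(th)),np.sin(np.radians(th)); ax=np.array((.113*c,.9936*c,s_))
    print(th,"low",proj("side",T-.085*ax),"top",proj("side",T+.035*ax))
d=grab_frame("side");cv2.imwrite("pics/d12.png",d)
df=cv2.absdiff(d,cv2.imread("pics/side0.png")).sum(2)
for r in range(259,345,4): print(r,"".join("#" if v>60 else "." for v in df[r,265:335]))
```

```text
15 low [286.6726 318.0377] top [298.5543 258.9588]
30 low [288.3341 320.1221] top [298.0111 257.5659]
45 low [290.3874 319.042 ] top [297.2701 257.3524]
259 ..............#####################################...##########.#####
263 ..............####.....####..##..#.....###############################
267 ........................###.##....#.....#########.#############.......
271 ........................####......#.....################..............
275 ........................###.......#.....##############................
279 .........................#........#.....############..................
283 .................................##..##############...................
287 .................................#...########.........................
291 ............................##..#..########...........................
295 ...........................##.....########............................
299 .................................#########............................
303 .....................##.######.##.....##..............................
307 ..................###########.##......................................
311 ..................####.......###......................................
315 ......................................................................
319 ......................................................................
323 ......................................................................
327 ......................................................................
331 ......................................................................
335 ......................................................................
339 ......................................................................
343 ......................................................................
```

```bash
python3 -m handwheel '{"fingers":[0,0,0,0,0],"travel":[[0,0,0.5],[0,0,0.5],[0,0,0.5],[0,0,0],[0,0,0]],"yaw":[0,0,0,0,0]}' 20
python3 -m handwheel '{"fingers":[0,0,0,0,0],"travel":[[0,0,0.3],[0,0,0.3],[0,0,0.1],[0,0,0],[0,0,0]],"yaw":[0,0,0,0,0]}' 20
python3 - <<'E'
from h import *
go(.4485,-.2303,.0615,-6.5)
T=sense()["tool_pos"]+[0,0,.0148]; ax=np.array((.113,.9936,0))
print("low",proj("side",T-.085*ax),proj("scene",T-.085*ax),"top",proj("side",T+.035*ax),proj("scene",T+.035*ax))
d=grab_frame("side");cv2.imwrite("pics/d13.png",d);s=grab_frame("scene");cv2.imwrite("pics/s13.png",s)
g=cv2.cvtColor(d,6);g0=cv2.imread("pics/side0.png",0)
for c in(284,286,288,290,292): print(c,[int(v) for v in g[300:332,c]],[int(v) for v in g0[300:332,c]])
print("top region col 293-305 rows"); 
for r in range(246,284,3): print(r,[int(v) for v in g[r,284:316:2]])
E
```

```text
t: 23.55
tool_pos: [0.4475, -0.2304, 0.0692]
tcp_rot: [-0.0, 0.746, 0.666, -0.0]
ft_force: [1.5, 0.8, -0.8]
opening: 0.0169
grasp_force: 20.0
t: 24.05
tool_pos: [0.4477, -0.2303, 0.0625]
tcp_rot: [-0.0, 0.746, 0.666, -0.0]
ft_force: [0.3, 2.1, 1.0]
opening: 0.0178
grasp_force: 20.0
pos [ 0.4477 -0.2303  0.0625] toolY deg -6.51 t 24.05 q6 -0.59 travel cm [0.0098 0.0839 0.0962] yaw units -0.00
low [286.5016 319.056 ] [416.1719 250.333 ] top [299.5021 267.9656] [373.8874 231.2444]
284 [174, 192, 192, 192, 185, 140, 84, 82, 94, 95, 88, 85, 82, 86, 116, 133, 139, 138, 134, 135, 122, 93, 76, 73, 64, 57, 62, 68, 108, 126, 128, 126] [172, 190, 189, 190, 183, 161, 147, 143, 145, 142, 145, 146, 144, 145, 144, 145, 147, 145, 138, 131, 115, 91, 72, 68, 61, 50, 54, 60, 61, 98, 116, 115]
286 [168, 188, 181, 152, 112, 90, 87, 93, 99, 92, 82, 84, 85, 84, 86, 88, 92, 90, 90, 78, 70, 84, 94, 99, 95, 86, 116, 135, 132, 131, 131, 129] [164, 184, 188, 188, 190, 167, 145, 145, 145, 145, 137, 134, 124, 112, 95, 88, 90, 84, 81, 74, 66, 77, 85, 87, 87, 79, 110, 124, 125, 127, 127, 124]
288 [120, 121, 125, 10
[... 1150 characters left out ...]
 56, 55, 65, 62, 80, 83]
258 [52, 127, 109, 86, 77, 76, 54, 50, 48, 48, 47, 49, 79, 63, 97, 95]
261 [55, 68, 67, 54, 78, 76, 52, 51, 56, 57, 63, 57, 123, 132, 110, 87]
264 [42, 75, 74, 36, 86, 88, 45, 44, 42, 41, 43, 42, 76, 135, 120, 99]
267 [128, 112, 109, 38, 97, 96, 56, 95, 52, 47, 45, 48, 80, 94, 95, 98]
270 [127, 127, 126, 44, 84, 142, 66, 140, 124, 126, 127, 69, 87, 93, 94, 96]
273 [133, 129, 126, 47, 56, 124, 126, 145, 125, 128, 130, 84, 92, 91, 135, 95]
276 [130, 128, 128, 54, 40, 103, 137, 145, 124, 127, 128, 91, 87, 91, 125, 94]
279 [136, 128, 128, 65, 40, 118, 135, 122, 107, 127, 125, 92, 90, 91, 92, 94]
282 [141, 131, 128, 83, 70, 125, 129, 120, 83, 128, 128, 96, 90, 90, 95, 98]
```

Run:
```python
from h import *
g=cv2.imread("pics/d13.png",0)
for r in range(288,314,2): print(r,[int(v) for v in g[r,278:306]])
for X in((.4434,-.275,.064),(.4377,-.325,.064)): print(proj("side",X))
s=cv2.imread("pics/s13.png",0);s0=cv2.imread("pics/scene0.png",0)
for r in range(226,262,3): print(r,[int(v) for v in s[r,366:432:3]])
```

```text
288 [139, 141, 141, 139, 140, 139, 136, 136, 141, 141, 140, 138, 114, 115, 128, 136, 138, 138, 144, 128, 117, 85, 67, 123, 128, 128, 128, 120]
290 [139, 139, 141, 141, 141, 140, 137, 139, 140, 141, 143, 145, 115, 123, 136, 142, 145, 144, 142, 128, 112, 120, 84, 111, 107, 94, 84, 86]
292 [139, 141, 141, 142, 142, 143, 138, 138, 144, 142, 142, 120, 119, 127, 140, 144, 146, 147, 135, 125, 99, 135, 91, 82, 85, 84, 87, 85]
294 [142, 144, 143, 143, 145, 143, 140, 141, 144, 145, 135, 115, 123, 136, 143, 145, 145, 139, 130, 114, 116, 87, 83, 86, 86, 84, 82, 82]
296 [140, 142, 142, 143, 143, 144, 141, 142, 144, 145, 121, 116, 131, 139, 143, 146, 144, 136, 121, 101, 132, 92, 82, 83, 88, 87, 85, 83]
298 [139, 137, 138, 140, 140, 140, 142, 141, 140, 133, 112, 126, 135, 142, 147, 146, 141, 129, 114, 116, 113, 87, 82, 83, 85, 86, 87, 83]
300 [140, 140, 144, 140, 163, 176, 174, 175, 167, 127, 119, 131, 141, 145, 145, 144, 136, 122, 98, 102, 84, 80, 82, 84, 83, 83, 84, 82]
302 [139, 139, 140, 122, 183, 189, 192, 192, 181, 122, 125, 138, 143, 147, 145, 141, 130, 116, 88, 87, 174, 174, 176, 155, 134, 
[... 1333 characters left out ...]
, 228, 224, 224, 216, 215, 207]
244 [102, 105, 106, 200, 220, 204, 141, 179, 178, 123, 136, 160, 182, 200, 165, 160, 231, 229, 227, 226, 220, 221]
247 [98, 98, 95, 117, 171, 196, 184, 183, 212, 220, 201, 141, 122, 132, 102, 119, 219, 230, 229, 229, 229, 229]
250 [117, 132, 152, 115, 102, 106, 101, 103, 109, 183, 214, 218, 114, 75, 90, 104, 188, 217, 221, 225, 229, 228]
253 [197, 198, 198, 191, 168, 100, 102, 98, 98, 100, 152, 156, 178, 150, 139, 119, 87, 103, 180, 216, 215, 222]
256 [197, 200, 195, 198, 188, 97, 102, 101, 104, 103, 126, 86, 95, 140, 181, 195, 202, 131, 87, 98, 156, 209]
259 [193, 189, 196, 194, 185, 131, 103, 96, 98, 106, 125, 96, 89, 88, 90, 124, 198, 220, 209, 154, 87, 91]
```

The diff rows show the tube lying level on the magazine's top, its end collar at side (289,308) and scene (408,249), in line with the magazine. I'll raise it, back off and lower it to bore height in front of the mouth.

```bash
python3 -m handwheel '{"fingers":[0,0,0,0,0],"travel":[[0,0,-0.5],[0,0,-0.5],[2,0,0],[2.5,0,0],[2.3,0,0]],"yaw":[0,0,0,0,0]}' 40
python3 -m handwheel '{"fingers":[0,0,0,0,0],"travel":[[0,0,1],[0,0,1.5],[0,0,1.5],[0,0,0],[0,0,0]],"yaw":[0,0,0,0,0]}' 40
python3 - <<'E'
from h import *
a=onz("side",(291.3,300),.086);b=onz("side",(294,290),.086);print(a,b,"mag axis x there",.4434+.1166*(a[1]+.275))
go(.4434+.1166*.105,-.275+.105,.0295,-6.5)
T=sense()["tool_pos"]+[0,0,.0148]; ax=np.array((.113,.9936,0))
print("low",proj("side",T-.085*ax),proj("scene",T-.085*ax),"top",proj("side",T+.035*ax),proj("scene",T+.035*ax))
d=grab_frame("side");cv2.imwrite("pics/d14.png",d);s=grab_frame("scene");cv2.imwrite("pics/s14.png",s)
for n,im,a,(x0,y0) in(("scene",s,"pics/scene0.png",(350,215)),("side",d,"pics/side0.png",(265,245))):
    df=cv2.absdiff(im,cv2.imread(a)).sum(2); print(n,x0)
    for r in range(y0,y0+66,3): print(r,"".join("#" if v>60 else "." for v in df[r,x0:x0+70]))
E
```

```text
t: 24.65
tool_pos: [0.4553, -0.1623, 0.0728]
tcp_rot: [0.0, 0.746, 0.666, -0.0]
ft_force: [0.2, -0.0, -0.9]
opening: 0.017
grasp_force: 40.0
t: 25.15
tool_pos: [0.4552, -0.1633, 0.0323]
tcp_rot: [-0.0, 0.746, 0.666, -0.0]
ft_force: [0.7, 0.5, -0.9]
opening: 0.0168
grasp_force: 40.0
[ 0.4438 -0.279   0.086 ] [ 0.4467 -0.2561  0.086 ] mag axis x there 0.4429313370489679
pos [ 0.4552 -0.1633  0.0323] toolY deg -6.55 t 25.15 q6 -0.46 travel cm [-0.6571  0.1244  0.2793] yaw units -0.01
low [294.8318 298.0888] [390.6382 246.3611] top [306.1502 252.5528] [351.1349 228.2318]
scene 350
215 ##########################....########################.#.##.#######.#.
218 #########################.#########################################...
221 ########################.#############################################
224 ######################..##############################################
227 ###################.##################################################
230 ##################..##################################################
233 ##################.###########################################
[... 2092 characters left out ...]
.........................
284 ......................................#####...........................
287 ...........................#################..........................
290 ..........................##################..........................
293 ...........................#################..........................
296 .................................##...................................
299 ......................................................................
302 ......................................................................
305 ......................................................................
308 ......................................................................
```

```bash
python3 -m handwheel '{"fingers":[0,0,0,0,0],"travel":[[-0.5,0,0.15],[-1,0,0],[-1,0,0],[-0.5,0,0],[0,0,0]],"yaw":[0,0,0,0,0]}' 40
python3 -m handwheel '{"fingers":[0,0,0,0],"travel":[[-0.5,0,0],[-0.5,0,0],[-0.5,0,0],[0,0,0]],"yaw":[0,0,0,0]}' 40
python3 - <<'E'
from h import *
go(); print(sense()["torque"])
d=grab_frame("side");cv2.imwrite("pics/d15.png",d)
df=cv2.absdiff(d,cv2.imread("pics/side0.png")).sum(2)
for r in range(256,330,3): print(r,"".join("#" if v>60 else "." for v in df[r,265:325]))
E
```

```text
t: 25.75
tool_pos: [0.452, -0.1937, 0.0312]
tcp_rot: [0.0, 0.747, 0.665, 0.0]
ft_force: [0.6, -0.4, -1.4]
opening: 0.0169
grasp_force: 40.0
t: 26.15
tool_pos: [0.4504, -0.2081, 0.0311]
tcp_rot: [0.0, 0.746, 0.666, 0.0]
ft_force: [0.9, -0.1, -1.4]
opening: 0.0169
grasp_force: 40.0
pos [ 0.4504 -0.2081  0.0311] toolY deg -6.55 t 26.15 q6 -0.55 travel cm [0. 0. 0.] 
[-0.0714  0.0312 -0.0125]
256 ############################################################
259 ############################################################
262 ..........##################################################
265 ...........#################################################
268 ...........###............#####.############################
271 ............................###..##..#.....#################
274 ............................###.##...#.....###.######.....##
277 ............................#####....#.....#########........
280 ............................####.....##....########.........
283 .............................##......##....#######..........
286 .............................##.....###....######.....
[... 216 characters left out ...]
.........................######...................
301 ..........................#######.#####.....................
304 ..........................#####.............................
307 .......................#....##..............................
310 .......................#....................................
313 .......................##...................................
316 ............................................................
319 ............................................................
322 ............................................................
325 ............................................................
328 ...................#........................................
```

```bash
python3 -m handwheel '{"fingers":[0,0,0,0,0],"travel":[[-0.6,0,0],[-0.6,0,0],[-0.6,0,0],[-0.6,0,0],[0,0,0]],"yaw":[0,0,0,0,0]}' 40
python3 -m handwheel '{"fingers":[0,0,0,0,0],"travel":[[-0.5,0,0],[-0.5,0,0],[-0.5,0,0],[-0.3,0,0],[0,0,0]],"yaw":[0,0,0,0,0]}' 40
python3 - <<'E'
from h import *
go(); print(sense()["torque"])
d=grab_frame("side");cv2.imwrite("pics/d16.png",d)
g=cv2.cvtColor(d,6)
for r in range(300,400,4): 
    c=291.94-(r-304.84)*.251; c=int(round(c)); print(r,c,[int(v) for v in g[r,c-5:c+6]])
E
```

```text
t: 26.7
tool_pos: [0.4476, -0.2323, 0.0311]
tcp_rot: [0.0, 0.746, 0.665, -0.0]
ft_force: [1.4, 0.3, -1.3]
opening: 0.017
grasp_force: 40.0
t: 27.2
tool_pos: [0.4455, -0.2498, 0.031]
tcp_rot: [0.0, 0.746, 0.666, -0.0]
ft_force: [-0.8, -0.5, -1.4]
opening: 0.0168
grasp_force: 40.0
pos [ 0.4455 -0.2498  0.031 ] toolY deg -6.54 t 27.20 q6 -0.62 travel cm [0. 0. 0.] 
[-0.0766  0.0773  0.0197]
300 293 [121, 70, 43, 70, 117, 126, 130, 129, 124, 116, 77]
304 292 [193, 110, 74, 67, 117, 127, 129, 129, 123, 172, 194]
308 291 [137, 108, 83, 63, 122, 137, 144, 147, 147, 140, 148]
312 290 [138, 114, 84, 65, 119, 128, 130, 130, 124, 134, 151]
316 289 [140, 106, 74, 66, 119, 128, 130, 129, 127, 133, 149]
320 288 [139, 108, 74, 97, 120, 127, 131, 130, 124, 134, 145]
324 287 [137, 106, 63, 86, 91, 89, 90, 88, 90, 130, 145]
328 286 [148, 103, 58, 81, 84, 93, 95, 97, 99, 142, 151]
332 285 [154, 106, 61, 89, 90, 90, 87, 88, 84, 141, 152]
336 284 [155, 105, 67, 65, 128, 133, 130, 121, 114, 146, 152]
340 283 [154, 103, 65, 109, 129, 131, 128, 122, 114, 146, 152]
344 282 [152, 106, 69, 122, 129, 132, 127, 123, 116, 146, 152]
348 281 [154, 96, 73, 123, 131, 130, 130, 121, 115, 148, 153]
352 280 [153, 93, 66, 108, 128, 132, 128, 119, 114, 141, 151]
356 279 [156, 93, 63, 108, 131, 129, 128, 120, 115, 143, 151]
360 278 [154, 95, 63, 63, 129, 133, 130, 122, 114, 143, 153]
364 277 [157, 90, 64, 64, 128, 132, 128, 122, 115, 142, 155]
368 276 [155, 92, 68, 107, 129, 131, 130, 122, 114, 142, 156]
372 275 [147, 89, 62, 125, 130, 133, 128, 123, 114, 139, 157]
376 274 [147, 90, 63, 124, 128, 132, 127, 123, 114, 138, 155]
380 273 [146, 83, 64, 125, 130, 130, 125, 122, 112, 140, 158]
384 272 [148, 86, 65, 109, 129, 129, 129, 124, 115, 132, 157]
388 271 [147, 73, 47, 87, 90, 92, 90, 86, 83, 123, 157]
392 270 [147, 75, 42, 66, 85, 83, 90, 90, 93, 129, 157]
396 269 [146, 82, 64, 56, 49, 58, 75, 75, 75, 123, 159]
```

Run:
```python
from h import *
for r in (328,329,395): print(r,[(onz("side",(291.94-(r-304.84)*.251,r),z)[1]+.275)/.9936 for z in(.051,.055)])
print("closed end px",proj("side",(.4434-.195*.116,-.275-.1937,.055)),"butt final px",[proj("side",(.4434-.075*.116,-.275-.0745,z)) for z in(.042,.055)],"tail end px",proj("side",(.4434+.045*.116,-.275+.0447,.055)))
```

```text
328 [np.float64(-0.04281728350609702), np.float64(-0.045207288981404116)]
329 [np.float64(-0.044941242576317146), np.float64(-0.04731963560951742)]
395 [np.float64(-0.1695818758551938), np.float64(-0.17127881407205917)]
closed end px [266.4052 409.5244] butt final px [array([283.8246, 346.1115]), array([283.3489, 342.4845])] tail end px [296.9807 288.5485]
```

The two tubes butt at local y of about -45 mm, so 30 mm remains. I'll go 5 mm further, then regrip nearer the tail so the fingers clear the flare.

```bash
python3 -m handwheel '{"fingers":[0,0,0,0],"travel":[[-0.25,0,0],[-0.25,0,0],[0,0,0],[0,0,0]],"yaw":[0,0,0,0]}' 40
python3 -m handwheel '{"fingers":[0.1,0.2,0.3,0.3,0.3],"travel":[[0,0,0],[0,0,0],[0,0,0],[1.5,0,0],[1.3,0,0]],"yaw":[0,0,0,0,0]}' 40
python3 - <<'E'
from h import *
go()
d=grab_frame("side");cv2.imwrite("pics/d17.png",d);s=grab_frame("scene");cv2.imwrite("pics/s17.png",s)
g=cv2.cvtColor(d,6)
for r in range(252,340,4): 
    c=291.94-(r-304.84)*.251; c=int(round(c)); print(r,c,[int(v) for v in g[r,c-8:c+12]])
E
```

```text
t: 27.65
tool_pos: [0.445, -0.2544, 0.031]
tcp_rot: [0.0, 0.746, 0.666, -0.0]
ft_force: [0.9, 1.2, -1.6]
opening: 0.0171
grasp_force: 40.0
t: 28.15
tool_pos: [0.4482, -0.2253, 0.031]
tcp_rot: [-0.0, 0.746, 0.666, 0.0]
ft_force: [-0.5, 0.8, 0.9]
opening: 0.0283
grasp_force: 0.0
pos [ 0.4482 -0.2253  0.031 ] toolY deg -6.54 t 28.15 q6 -0.58 travel cm [0. 0. 0.] 
252 305 [128, 125, 126, 124, 108, 50, 46, 50, 49, 42, 32, 31, 40, 47, 45, 46, 46, 53, 48, 99]
256 304 [128, 126, 127, 132, 135, 95, 57, 49, 50, 49, 47, 43, 46, 48, 45, 50, 56, 49, 51, 34]
260 303 [43, 41, 39, 45, 44, 43, 39, 38, 46, 45, 49, 50, 51, 51, 54, 53, 56, 53, 52, 55]
264 302 [92, 89, 87, 88, 90, 90, 89, 59, 48, 45, 49, 47, 51, 55, 67, 56, 57, 46, 55, 53]
268 301 [111, 119, 131, 130, 124, 114, 99, 68, 49, 46, 46, 48, 52, 50, 46, 49, 49, 50, 49, 96]
272 300 [88, 81, 84, 82, 82, 81, 81, 85, 49, 44, 42, 42, 46, 42, 46, 43, 41, 48, 49, 47]
276 299 [124, 141, 91, 82, 83, 84, 83, 85, 85, 67, 65, 60, 55, 49, 48, 46, 44, 47, 40, 47]
280 298 [40, 85, 139, 143, 92, 78, 80, 79, 81, 84, 122, 141, 146, 83, 124, 126, 125, 128, 132, 7
[... 743 characters left out ...]
3, 79, 66, 95, 112, 116, 123, 110, 135, 150, 155, 153, 152, 152, 145, 95]
316 289 [140, 136, 148, 149, 116, 72, 64, 109, 112, 115, 111, 112, 145, 154, 156, 154, 153, 153, 148, 102]
320 288 [155, 153, 154, 156, 120, 79, 91, 86, 84, 86, 74, 68, 142, 153, 154, 153, 154, 152, 156, 103]
324 287 [153, 153, 154, 153, 122, 102, 101, 104, 112, 111, 110, 105, 141, 153, 155, 155, 154, 154, 155, 101]
328 286 [154, 152, 152, 154, 114, 56, 89, 96, 93, 96, 95, 93, 144, 151, 153, 154, 152, 153, 155, 111]
332 285 [154, 153, 156, 152, 106, 62, 93, 92, 92, 89, 87, 76, 139, 152, 154, 156, 153, 156, 154, 111]
336 284 [155, 154, 154, 154, 105, 67, 59, 113, 117, 108, 87, 82, 142, 151, 151, 154, 152, 152, 155, 116]
```

```bash
python3 -m handwheel '{"fingers":[0.1,0,0,0,0],"travel":[[0,0,0],[0,0,0],[0,0,0],[0,0,0],[0,0,0]],"yaw":[0,0,0,0,0]}' 30
python3 -m handwheel '{"fingers":[0,0,0,0],"travel":[[0,0,-0.2],[0,0,-0.2],[0,0,0],[0,0,0]],"yaw":[0,0,0,0]}' 30
```

```text
t: 28.75
tool_pos: [0.4484, -0.2265, 0.0314]
tcp_rot: [0.0, 0.746, 0.666, 0.0]
ft_force: [-0.0, 3.1, 4.8]
opening: 0.0007
grasp_force: 2.8
t: 29.15
tool_pos: [0.4481, -0.2265, 0.0349]
tcp_rot: [0.0, 0.746, 0.666, -0.0]
ft_force: [0.5, -0.0, -1.5]
opening: 0.0007
grasp_force: 0.0
```

The fingers shut above the sagging shaft (opening 0.7 mm), because the tail hangs about 14° down. I'll rise, open, check where the tube lies and take it lower.

```bash
python3 -m handwheel '{"fingers":[0,0.2,0.5,0.5,0.5],"travel":[[0,0,-2],[0,0,-3],[0,0,-4],[0,0,-4],[0,0,0]],"yaw":[0,0,0,0,0]}' 30
python3 - <<'E'
from h import *
go()
d=grab_frame("side");cv2.imwrite("pics/d18.png",d);s=grab_frame("scene");cv2.imwrite("pics/s18.png",s)
g=cv2.cvtColor(d,6)
for r in range(256,340,3): 
    c=291.94-(r-304.84)*.251; c=int(round(c)); print(r,c-10,[int(v) for v in g[r,c-10:c+14]])
E
```

```text
t: 29.65
tool_pos: [0.4512, -0.2289, 0.1712]
tcp_rot: [0.006, 0.746, 0.666, 0.001]
ft_force: [0.4, -0.7, 0.1]
opening: 0.0293
grasp_force: 0.0
pos [ 0.4512 -0.2289  0.1712] toolY deg -6.51 t 29.65 q6 -0.58 travel cm [0. 0. 0.] 
256 294 [162, 164, 163, 163, 164, 163, 164, 163, 163, 162, 163, 164, 109, 98, 96, 96, 95, 141, 158, 161, 162, 163, 161, 161]
259 293 [161, 163, 161, 165, 161, 164, 165, 164, 163, 164, 162, 163, 107, 100, 97, 97, 98, 142, 160, 164, 163, 164, 164, 163]
262 293 [158, 159, 157, 158, 160, 157, 157, 159, 157, 158, 159, 160, 160, 158, 162, 161, 161, 164, 162, 162, 163, 163, 163, 162]
265 292 [147, 149, 149, 149, 149, 150, 150, 150, 150, 150, 146, 145, 145, 147, 151, 153, 156, 156, 162, 160, 162, 161, 162, 164]
268 291 [144, 141, 142, 142, 142, 145, 145, 146, 141, 146, 144, 143, 142, 143, 140, 144, 147, 153, 155, 157, 160, 157, 161, 162]
271 290 [142, 142, 143, 143, 143, 143, 143, 145, 145, 145, 143, 142, 142, 145, 142, 146, 147, 149, 152, 155, 157, 157, 159, 161]
274 290 [145, 144, 143, 142, 143, 142, 141, 143, 145, 143, 145, 144, 144, 145, 147, 151, 151, 149, 151, 1
[... 1923 characters left out ...]
54, 153, 153, 147, 91, 89, 97, 97, 92, 93, 79, 119, 149, 154, 157, 155, 154, 154, 134, 92, 86, 86]
325 277 [154, 156, 154, 155, 153, 155, 88, 95, 95, 94, 95, 94, 99, 106, 151, 156, 155, 156, 155, 154, 149, 96, 86, 87]
328 276 [153, 157, 155, 154, 154, 157, 113, 63, 91, 96, 92, 96, 93, 94, 143, 153, 154, 153, 154, 156, 156, 110, 87, 86]
331 275 [152, 154, 157, 153, 155, 155, 122, 64, 81, 83, 78, 67, 73, 61, 124, 151, 154, 156, 154, 155, 156, 124, 91, 85]
334 275 [153, 156, 153, 156, 156, 147, 76, 62, 95, 93, 89, 89, 89, 112, 152, 153, 154, 154, 154, 156, 149, 95, 85, 87]
337 274 [152, 155, 153, 156, 155, 156, 91, 66, 68, 128, 133, 125, 112, 102, 151, 153, 154, 155, 154, 155, 155, 102, 84, 86]
```

```bash
python3 -m handwheel '{"fingers":[0.5,0.5,0.5,0.5,0.5],"travel":[[0,0,0],[0,0,4],[0,0,4],[0,0,4],[0,0,2]],"yaw":[0,0,0,0,0]}' 30
python3 - <<'E'
from h import *
go(.4488,-.2293,.012,-6.5)
E
```

```text
t: 30.25
tool_pos: [0.4447, -0.2236, 0.0195]
tcp_rot: [-0.005, 0.746, 0.666, -0.001]
ft_force: [0.0, 0.2, 0.9]
opening: 0.0472
grasp_force: 0.0
pos [ 0.4447 -0.2236  0.0195] toolY deg -6.52 t 30.25 q6 -0.58 travel cm [-0.519   0.4781  0.7487] yaw units -0.00
```

```bash
python3 -m handwheel '{"fingers":[0.5,0.5,0.5,0.5],"travel":[[-0.3,0.05,0.5],[0,0,0.6],[0,0,0],[0,0,0]],"yaw":[0,0,0,0]}' 30
python3 -m handwheel '{"fingers":[0.2,0,0,0,0],"travel":[[0,0,0],[0,0,0],[0,0,0],[0,0,0],[0,0,0]],"yaw":[0,0,0,0,0]}' 30
python3 -m handwheel '{"fingers":[0,0],"travel":[[0,0,0],[0,0,0]],"yaw":[0,0]}' 30
```

```text
t: 30.65
tool_pos: [0.449, -0.23, 0.0149]
tcp_rot: [0.001, 0.746, 0.666, 0.0]
ft_force: [0.4, -0.5, -0.5]
opening: 0.047
grasp_force: 0.0
t: 31.15
tool_pos: [0.4483, -0.2295, 0.0141]
tcp_rot: [0.0, 0.746, 0.666, -0.0]
ft_force: [-0.3, -0.2, -0.2]
opening: 0.0168
grasp_force: 30.0
t: 31.35
tool_pos: [0.4483, -0.2295, 0.014]
tcp_rot: [0.0, 0.746, 0.666, -0.0]
ft_force: [-1.0, 0.2, 0.9]
opening: 0.0172
grasp_force: 30.0
```

```bash
python3 -m handwheel '{"fingers":[0,0,0,0,0],"travel":[[0,0,-0.4],[0,0,-0.4],[0,0,-0.3],[0,0,-0.3],[0,0,0]],"yaw":[0,0,0,0,0]}' 20
python3 -m handwheel '{"fingers":[0,0,0],"travel":[[-0.4,0,0],[-0.4,0,0],[0,0,0]],"yaw":[0,0,0]}' 30
python3 - <<'E'
from h import *
go()
d=grab_frame("side");cv2.imwrite("pics/d19.png",d)
g=cv2.cvtColor(d,6)
for r in range(296,352,3): 
    c=291.94-(r-304.84)*.251; c=int(round(c)); print(r,c-6,[int(v) for v in g[r,c-6:c+8]])
E
```

```text
t: 31.85
tool_pos: [0.4484, -0.2295, 0.0283]
tcp_rot: [0.0, 0.746, 0.666, 0.0]
ft_force: [0.7, 0.5, -2.3]
opening: 0.0174
grasp_force: 20.0
t: 32.15
tool_pos: [0.4473, -0.2381, 0.028]
tcp_rot: [0.0, 0.746, 0.666, -0.0]
ft_force: [-0.8, -0.6, -1.2]
opening: 0.0171
grasp_force: 30.0
pos [ 0.4473 -0.2381  0.028 ] toolY deg -6.55 t 32.15 q6 -0.60 travel cm [0. 0. 0.] 
296 288 [127, 129, 121, 57, 47, 108, 116, 120, 123, 122, 115, 107, 78, 124]
299 287 [131, 126, 128, 127, 81, 104, 116, 122, 121, 121, 116, 106, 93, 64]
302 287 [193, 136, 76, 70, 66, 117, 133, 139, 142, 161, 178, 176, 169, 164]
305 286 [164, 161, 129, 82, 59, 118, 132, 139, 141, 140, 177, 190, 193, 196]
308 285 [138, 136, 107, 77, 66, 111, 119, 136, 142, 139, 139, 140, 141, 137]
311 284 [140, 138, 124, 88, 70, 112, 119, 122, 124, 122, 130, 138, 140, 148]
314 284 [136, 129, 81, 75, 107, 118, 123, 122, 120, 128, 136, 139, 141, 146]
317 283 [137, 138, 84, 65, 93, 117, 123, 122, 120, 119, 135, 136, 139, 138]
320 282 [136, 139, 109, 71, 104, 117, 123, 121, 119, 116, 146, 155, 153, 154]
323 281 [140, 138, 126, 74, 106, 117, 123, 122, 122, 114, 141, 151, 154, 156]
326 281 [155, 147, 89, 92, 88, 93, 96, 93, 98, 128, 150, 153, 155, 153]
329 280 [153, 154, 95, 97, 99, 120, 106, 112, 105, 95, 149, 153, 153, 153]
332 279 [153, 154, 107, 56, 82, 87, 88, 88, 89, 87, 142, 150, 155, 155]
335 278 [156, 153, 122, 66, 75, 85, 85, 83, 87, 85, 120, 149, 152, 153]
338 278 [152, 148, 74, 54, 89, 90, 90, 88, 86, 109, 150, 152, 155, 155]
341 277 [155, 145, 88, 69, 124, 131, 131, 127, 117, 111, 150, 152, 152, 154]
344 276 [154, 153, 105, 65, 122, 130, 129, 129, 125, 116, 144, 151, 152, 154]
347 275 [155, 154, 120, 74, 108, 129, 131, 130, 122, 117, 133, 153, 152, 155]
350 275 [154, 141, 73, 60, 126, 131, 129, 127, 121, 121, 153, 152, 155, 152]
```

```bash
python3 -m handwheel '{"fingers":[0,0,0,0,0],"travel":[[-0.4,0,0],[-0.4,0,0],[-0.4,0,0],[-0.3,0,0],[0,0,0]],"yaw":[0,0,0,0,0]}' 30
python3 -m handwheel '{"fingers":[0.15,0.3,0.3,0.3,0.3],"travel":[[0,0,0],[0,0,0],[0,0,0],[0,0,0],[0,0,0]],"yaw":[0,0,0,0,0]}' 30
python3 -m handwheel '{"fingers":[0.3,0.5,0.5,0.5,0.5],"travel":[[0,0,-2],[0,0,-3],[0,0,-3],[3,0,0],[3,0,0]],"yaw":[0,0,0,0,0]}' 30
python3 - <<'E'
from h import *
go(.4434+.075*.116,-.275+.0745,.035,-6.5)
d=grab_frame("side");cv2.imwrite("pics/d20.png",d)
g=cv2.cvtColor(d,6)
for r in list(range(276,304,3))+list(range(325,352,3))+list(range(390,400,3)): 
    c=291.94-(r-304.84)*.251; c=int(round(c)); print(r,c-8,[int(v) for v in g[r,c-8:c+12]])
E
```

```text
t: 32.7
tool_pos: [0.4457, -0.253, 0.0281]
tcp_rot: [0.0, 0.746, 0.666, -0.0]
ft_force: [-1.1, -0.5, -2.1]
opening: 0.017
grasp_force: 30.0
t: 33.2
tool_pos: [0.4459, -0.2525, 0.0283]
tcp_rot: [0.0, 0.746, 0.666, 0.0]
ft_force: [0.4, -1.0, 0.7]
opening: 0.0282
grasp_force: 0.0
t: 33.7
tool_pos: [0.4534, -0.193, 0.1096]
tcp_rot: [0.002, 0.747, 0.665, 0.0]
ft_force: [1.0, 0.4, -0.1]
opening: 0.0471
grasp_force: 0.0
pos [ 0.4534 -0.193   0.1096] toolY deg -6.61 t 33.70 q6 -0.52 travel cm [-0.748  -0.0609  7.4566] yaw units -0.02
276 291 [143, 143, 141, 144, 143, 141, 144, 145, 142, 142, 142, 143, 142, 146, 145, 145, 148, 151, 154, 153]
279 290 [139, 141, 144, 145, 145, 140, 140, 140, 141, 145, 144, 144, 144, 143, 146, 145, 143, 148, 151, 155]
282 290 [142, 142, 140, 142, 141, 141, 137, 132, 136, 140, 143, 142, 142, 142, 143, 145, 144, 147, 148, 149]
285 289 [141, 141, 140, 142, 143, 142, 144, 145, 144, 143, 141, 140, 141, 140, 141, 142, 141, 145, 144, 146]
288 288 [142, 145, 142, 144, 145, 144, 140, 141, 142, 143, 143, 140, 145, 144, 143, 144, 142, 143, 143, 144]
291 287 [142, 144, 144,
[... 1158 characters left out ...]
 91, 93, 90, 85, 83, 80, 121, 149, 153, 154, 153, 157, 157, 145]
346 274 [154, 154, 154, 140, 69, 82, 85, 86, 86, 87, 85, 98, 149, 153, 155, 153, 154, 155, 154, 101]
349 273 [155, 156, 157, 144, 81, 67, 126, 131, 131, 127, 120, 115, 151, 154, 155, 154, 156, 156, 154, 118]
390 263 [155, 156, 156, 114, 70, 65, 127, 134, 127, 124, 117, 117, 157, 158, 156, 158, 157, 155, 156, 147]
393 262 [157, 153, 157, 123, 71, 62, 112, 132, 128, 127, 119, 110, 140, 157, 156, 158, 157, 156, 156, 157]
396 261 [156, 155, 157, 146, 81, 64, 109, 130, 128, 125, 121, 113, 134, 157, 158, 158, 156, 155, 152, 157]
399 260 [157, 155, 156, 148, 90, 62, 123, 130, 130, 130, 121, 114, 118, 156, 159, 156, 157, 158, 155, 156]
```

The butt joint is at row 341.5 and the tail end at row 290, so a few millimetres remain. I'll push the tail face with shut fingers until the force rises.

```bash
python3 -m handwheel '{"fingers":[0.2,0,0,0,0],"travel":[[0,0,0],[0,0,2],[0,0,2],[0,0,2],[0,0,1.5]],"yaw":[0,0,0,0,0]}' 30
python3 -m handwheel '{"fingers":[0,0,0,0,0],"travel":[[0,0,0],[0,0,0],[0,0,0],[-0.5,0,0],[0,0,0]],"yaw":[0,0,0,0,0]}' 30
python3 - <<'E'
from h import *
go(.4434+.06*.116,-.275+.0596,.033,-6.5)
E
```

```text
t: 34.25
tool_pos: [0.452, -0.1934, 0.0317]
tcp_rot: [-0.0, 0.746, 0.666, -0.0]
ft_force: [-0.9, 0.5, -0.3]
opening: 0.0107
grasp_force: 0.0
t: 34.75
tool_pos: [0.4525, -0.1986, 0.0338]
tcp_rot: [0.001, 0.746, 0.666, 0.0]
ft_force: [0.2, 0.3, 0.1]
opening: 0.0006
grasp_force: 0.0
pos [ 0.4525 -0.1986  0.0338] toolY deg -6.54 t 34.75 q6 -0.53 travel cm [-1.6915 -0.0186  0.0862] yaw units -0.01
```

```bash
python3 -m handwheel '{"fingers":[0,0,0,0],"travel":[[-0.5,0,0],[-0.5,0,0],[-0.3,0,0],[0,0,0]],"yaw":[0,0,0,0]}' 30
python3 -m handwheel '{"fingers":[0,0,0,0],"travel":[[-0.3,0,0],[-0.3,0,0],[0,0,0],[0,0,0]],"yaw":[0,0,0,0]}' 30
python3 -m handwheel '{"fingers":[0,0,0],"travel":[[-0.3,0,0],[0,0,0],[0,0,0]],"yaw":[0,0,0]}' 30
```

```text
t: 35.15
tool_pos: [0.4504, -0.2111, 0.033]
tcp_rot: [0.0, 0.746, 0.666, 0.0]
ft_force: [-0.1, -0.8, -0.6]
opening: 0.0003
grasp_force: 0.0
t: 35.55
tool_pos: [0.4497, -0.2165, 0.0329]
tcp_rot: [-0.0, 0.746, 0.666, 0.0]
ft_force: [0.3, -0.3, -0.1]
opening: 0.0003
grasp_force: 0.0
t: 35.85
tool_pos: [0.4494, -0.2195, 0.0329]
tcp_rot: [-0.0, 0.746, 0.666, -0.0]
ft_force: [-0.2, 0.6, 0.6]
opening: 0.0005
grasp_force: 0.0
```

```bash
python3 -m handwheel '{"fingers":[0,0,0],"travel":[[-0.3,0,0],[0,0,0],[0,0,0]],"yaw":[0,0,0]}' 30
python3 -m handwheel '{"fingers":[0,0,0],"travel":[[-0.2,0,0],[0,0,0],[0,0,0]],"yaw":[0,0,0]}' 30
python3 -m handwheel '{"fingers":[0,0,0],"travel":[[-0.2,0,0],[0,0,0],[0,0,0]],"yaw":[0,0,0]}' 30
```

```text
t: 36.15
tool_pos: [0.4491, -0.2225, 0.033]
tcp_rot: [0.0, 0.746, 0.666, 0.0]
ft_force: [-0.3, 1.4, 1.1]
opening: 0.0006
grasp_force: 0.7
t: 36.45
tool_pos: [0.4489, -0.2245, 0.033]
tcp_rot: [0.0, 0.746, 0.666, 0.0]
ft_force: [0.2, 1.9, 1.3]
opening: 0.0002
grasp_force: 1.2
t: 36.75
tool_pos: [0.4486, -0.2247, 0.0328]
tcp_rot: [-0.002, 0.746, 0.666, 0.001]
ft_force: [1.0, 9.0, 4.2]
opening: 0.0002
grasp_force: 4.5
```

The push hit a solid stop (9 N, no further travel), so both tubes are home. I'll back off and check everything.

```bash
python3 -m handwheel '{"fingers":[0,0,0,0,0],"travel":[[0.5,0,0],[2,0,0],[2,0,-2],[0,0,-5],[0,0,-5]],"yaw":[0,0,0,0,0]}' 30
python3 -m handwheel '{"fingers":[0,0,0,0],"travel":[[0,0,-5],[0,0,0],[0,0,0],[0,0,0]],"yaw":[0,0,0,0]}' 30
python3 - <<'E'
from h import *
go()
d=grab_frame("side");cv2.imwrite("pics/d21.png",d);s=grab_frame("scene");cv2.imwrite("pics/s21.png",s)
g=cv2.cvtColor(d,6)
for r in list(range(284,304,3))+list(range(331,356,2)): 
    c=291.94-(r-304.84)*.251; c=int(round(c)); print(r,c-8,[int(v) for v in g[r,c-8:c+12]])
# fork/fitting/beaker unchanged since d5?
for n,a,b,(x0,y0,x1,y1) in(("side d21-d5",d,cv2.imread("pics/d5.png"),(295,145,365,235)),("scene",s,cv2.imread("pics/s5.png"),(240,160,300,230))):
    df=cv2.absdiff(a,b).sum(2)[y0:y1,x0:x1]; print(n,(df>70).sum(),df.size)
E
```

```text
t: 37.25
tool_pos: [0.4528, -0.1811, 0.1533]
tcp_rot: [-0.001, 0.746, 0.666, -0.001]
ft_force: [1.4, -0.8, 0.4]
opening: 0.0006
grasp_force: 0.0
t: 37.65
tool_pos: [0.4529, -0.1814, 0.2013]
tcp_rot: [-0.001, 0.746, 0.666, -0.001]
ft_force: [0.1, 0.0, -0.1]
opening: 0.0005
grasp_force: 0.0
pos [ 0.4529 -0.1814  0.2013] toolY deg -6.52 t 37.65 q6 -0.50 travel cm [0. 0. 0.] 
284 289 [140, 140, 142, 142, 143, 141, 142, 141, 143, 142, 142, 140, 140, 138, 140, 141, 141, 144, 145, 146]
287 288 [143, 144, 142, 144, 144, 142, 143, 146, 146, 142, 142, 143, 142, 143, 143, 145, 144, 143, 142, 144]
290 288 [145, 144, 141, 144, 143, 141, 140, 142, 143, 144, 144, 146, 145, 147, 145, 146, 145, 145, 144, 146]
293 287 [146, 145, 143, 143, 133, 105, 96, 94, 99, 101, 105, 101, 98, 95, 92, 88, 113, 114, 114, 142]
296 286 [144, 144, 141, 140, 135, 94, 85, 96, 98, 108, 104, 96, 92, 95, 93, 93, 87, 82, 88, 87]
299 285 [141, 140, 138, 142, 141, 120, 85, 103, 127, 136, 142, 145, 146, 140, 125, 89, 83, 79, 80, 86]
302 285 [197, 197, 197, 151, 94, 84, 85, 120, 134, 143, 147, 167, 183, 184, 180, 172, 157, 131, 8
[... 704 characters left out ...]
7, 151, 153, 154, 152, 151, 155, 146]
345 274 [154, 155, 153, 144, 84, 83, 82, 83, 85, 77, 70, 85, 148, 153, 154, 156, 155, 154, 155, 112]
347 273 [154, 153, 153, 155, 119, 62, 96, 96, 93, 91, 90, 88, 123, 149, 153, 154, 154, 155, 153, 145]
349 273 [155, 155, 155, 147, 78, 57, 87, 84, 83, 86, 83, 91, 149, 152, 153, 155, 153, 154, 154, 116]
351 272 [156, 153, 155, 156, 121, 70, 65, 124, 131, 130, 123, 108, 127, 152, 150, 156, 156, 155, 155, 148]
353 272 [155, 155, 154, 145, 84, 63, 126, 131, 129, 128, 122, 118, 147, 153, 155, 154, 156, 156, 154, 121]
355 271 [156, 155, 154, 154, 115, 71, 64, 127, 132, 130, 121, 115, 132, 152, 153, 158, 155, 157, 157, 157]
side d21-d5 3755 6300
scene 1943 4200
```

Butt joint at row 345, where it should be when home. One last numeric check of the fork and beaker.

Run:
```python
from h import *
for f in("d5","d21"):
    g=cv2.imread(f"pics/{f}.png",0); k=cv2.inRange(g[135:172,335:362],0,55); n,l,st,ce=cv2.connectedComponentsWithStats(k); i=1+st[1:,4].argmax(); print(f,"handle",st[i],ce[i])
a=cv2.imread("pics/d5.png",0);b=cv2.imread("pics/d21.png",0)
for nm,(x0,y0,x1,y1) in(("fork",(332,165,366,212)),("beaker",(298,182,322,208))):
    r=cv2.matchTemplate(b[y0-5:y1+5,x0-5:x1+5],a[y0:y1,x0:x1],cv2.TM_CCOEFF_NORMED); print(nm,r.max(),np.unravel_index(r.argmax(),r.shape))
print(b.mean()-a.mean())
```

```text
d5 handle [10 18  7 14 95] [13.0526 24.7053]
d21 handle [  0  13  18  24 286] [ 8.2657 25.2657]
fork 0.23504582 (np.int64(5), np.int64(5))
beaker 0.12924863 (np.int64(4), np.int64(5))
4.142292968749999
```

The arm stands between the side camera and the fork. I'll swing it clear and compare again.

```bash
python3 -m handwheel '{"fingers":[0,0,0,0,0],"travel":[[0,0,-5],[0,0,-5],[0,0,-5],[4.5,0,0],[4.5,0,0]],"yaw":[0,0,0,0,0]}' 30
python3 -m handwheel '{"fingers":[0,0,0,0,0],"travel":[[4.5,-1,0],[4.5,-1,0],[4.5,-1,0],[4.5,-1,0],[4.5,-1,0]],"yaw":[0,0,0,0,0]}' 30
python3 -m handwheel '{"fingers":[0,0,0,0,0],"travel":[[4.5,-1,0],[4.5,-1,0],[4.5,-1,0],[4.5,-1,0],[4.5,-1,0]],"yaw":[0,0,0,0,0]}' 30
python3 - <<'E'
from h import *
go()
b=grab_frame("side");cv2.imwrite("pics/d22.png",b);b=cv2.cvtColor(b,6)
a=cv2.imread("pics/d5.png",0)
for nm,(x0,y0,x1,y1) in(("fork",(332,165,366,212)),("handle",(335,145,362,170)),("beaker",(298,182,322,208))):
    r=cv2.matchTemplate(b[y0-5:y1+5,x0-5:x1+5],a[y0:y1,x0:x1],cv2.TM_CCOEFF_NORMED); print(nm,r.max(),np.unravel_index(r.argmax(),r.shape))
for r in(290,292,294,340,345,350):
    c=int(round(291.94-(r-304.84)*.251)); print(r,[int(v) for v in b[r,c-4:c+5]])
E
```

```text
t: 38.25
tool_pos: [0.4643, -0.0923, 0.3534]
tcp_rot: [0.0, 0.747, 0.665, 0.0]
ft_force: [0.0, 0.8, -1.2]
opening: 0.0004
grasp_force: 0.0
t: 38.75
tool_pos: [0.439, 0.1386, 0.3513]
tcp_rot: [-0.001, 0.746, 0.666, -0.001]
ft_force: [0.7, 0.3, 0.6]
opening: 0.0005
grasp_force: 0.0
t: 39.25
tool_pos: [0.4148, 0.3678, 0.351]
tcp_rot: [-0.0, 0.746, 0.666, -0.001]
ft_force: [1.0, -0.1, 1.0]
opening: 0.0004
grasp_force: 0.0
pos [0.4148 0.3678 0.351 ] toolY deg -6.50 t 39.25 q6 0.63 travel cm [0. 0. 0.] 
fork 0.9949366 (np.int64(5), np.int64(5))
handle 0.9092541 (np.int64(5), np.int64(5))
beaker 0.9979157 (np.int64(5), np.int64(5))
290 [135, 134, 130, 132, 133, 134, 135, 136, 137]
292 [136, 127, 117, 111, 107, 107, 105, 112, 112]
294 [103, 81, 85, 91, 95, 98, 98, 97, 98]
340 [94, 52, 66, 88, 85, 82, 82, 83, 133]
345 [79, 80, 77, 81, 74, 75, 67, 75, 139]
350 [67, 52, 107, 112, 111, 99, 83, 93, 141]
```

The fork and beaker have not moved, and the tubes are home.

```bash
python3 -c "
from cell import *
print(close_job())"
```

```text
the job is handed in; nothing more can be done
None
```

The job is handed in at about 39 s: fork on the fitting holding the ring down, tube released via the rest and fed in until both tubes stopped home and butted with the tail out, beaker standing; one regrip in the mouth missed and let the tail sag about 14° before I retook it.

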